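Slide the veneer chip along the rail into the jig's corner pocket

TASK

Bring the veneer chip home in the gluing jig with your fingertips: first push it flat against the long rail near the open end of the jig, then slide it along the rail, keeping it against the rail, into the pocket at the other end until it meets the end stop. Only push or drag it, never pick it up, leave the dark wax stick, the cork block and the spring clamp where they are, and keep the arm off the lamp that hangs over the front of the bench.

Things in the scene. Friction and masses are not known exactly. Their poses are not given: they have to be found in the camera images.
- jig: Gluing jig, fixed: a low wooden stand on the bench. Origin: centre of its underside (z up). Its grey top board, 140 mm along x, 310 mm along y, has its upper face at z = 135 mm, where the chip slides. On it stand three wooden fences 16 mm high (tops at z = 151 mm): the long rail along y at the -x side (nearest the robot), the end stop across x at the -y end, a short guide. The +y end is open.
- rail_start (a point): Point on the top board at the foot of the rail's inner (+x) face, at the open end: jig x = -50, y = +150, z = 135 mm. From here the rail, 20 mm thick, runs 300 mm along the jig's -y. Obstacle: a long lamp beam parallel to the bench (turned -0.26 rad), underside 0.66 m above the bench, hangs 0.30 to 0.40 m from the base axis; its left end is near (0.36, 0.15).
- pocket_corner (a point): Inner corner of the pocket on the top board, where the rail's inner face meets the end stop's: jig x = -50, y = -132, z = 135 mm. The stop runs 70 mm from here along +x and is 18 mm thick. The pocket between rail and guide is 50 mm wide and opens to +y.
- guide_end (a point): Point on the top board at the foot of the short guide's inner face, where its straight part ends: jig x = 0, y = -82, z = 135 mm. The guide runs from here 50 mm along -y to the end stop, is 18 mm thick, and on the +y side flares away from the rail as a mouth as far as y = -59 mm.
- chip: The part to move: pale flat wood off-cut, 8 mm thick, 17 to 35 g, loose on the top board near the +y end. Origin: centre of its underside. Corners (x, y in mm): (-24,-36), (20,-44), (24,30), (-20,44); the long sides are parallel, 45 mm apart, the ends a little slanted. Home, its -x long side lies on the rail and its -y end on the stop: origin at jig x = -28, y = -88 mm, turned +0.05 rad.
- stick: Bystander: dark hard-wax stick, 12 x 62 x 10 mm (x, y, z), loose on the jig's top board beside the guide, at the edge opposite the rail. Origin: centre of its underside.
- cork: Bystander: cork sanding block, 60 x 105 x 35 mm, loose on the bench beyond the jig's end-stop end. Origin: centre of its underside.
- clamp: Bystander: black spring clamp with orange-tipped jaws, 48 x 112 x 17 mm, loose on the bench beyond the jig's end-stop end, nearer the robot than the cork block. Origin: centre of its underside.
Mind the look-alikes: they are no part of the job. Leave any green look-alike of the chip alone.

How it is judged (in metres and radians):
On the way:
1. the chip lies with its long side against the rail (within about 6 mm), still clear of the pocket (x of chip in the frame of jig between -0.034 and -0.021 m and angle between the y axis of chip and the y axis of jig, either way round below 0.15 rad and y of chip in the frame of jig above -0.01 m), for 0.2 s.
At the end, for the whole second after the job is handed in: The chip lies flat and still in the pocket, its long side within about 6 mm of the rail and parallel to it within about 4 degrees, its end within about 5 mm of the end stop (x of chip in the frame of jig between -0.034 and -0.0215 m and y of chip in the frame of jig between -0.091 and -0.083 m and angle between the y axis of chip and the y axis of jig, either way round below 0.12 rad and z of chip in the frame of jig below 0.138 m and angle between chip's own z axis and vertical below 0.1 rad and linear speed of chip below 0.01 m/s); the robot touches nothing.
It fails at once if the chip is lifted (more than 6 mm off the jig's top board) (z of chip in the frame of jig above 0.141 m).
It fails at once if the chip is moved along more than about 13 mm away from the rail once it has left the open end of the jig (y of chip in the frame of jig below 0.03 m and x of chip in the frame of jig above -0.014 m).
It fails at once if the wax stick is moved by more than 15 mm (distance of stick from where it was at the start of the episode above 0.015 m).
It fails at once if the cork block is moved by more than 15 mm (distance of cork from where it was at the start of the episode above 0.015 m).
It fails at once if the spring clamp is moved by more than 15 mm (distance of clamp from where it was at the start of the episode above 0.015 m).
It also fails if it takes over 56 s, if anything falls off the work surface, if the arm or the gripper's body presses on something with over 40 N, if the wrist force passes 120 N, or if a joint passes its speed limit or range.

ROBOT

A 6-joint arm with a two-finger parallel gripper is mounted at the origin on a cart in front of the work surface, level with it; the furniture and walls round the work are solid. World frame = base frame: x ahead of the robot, y to its left, z up, the work surface at z = 0. Lengths are in m, angles in degrees, forces in N, time in s.
With the tool pointing down it reaches from about 0.4 to 0.825 m from the base axis. Payload 7 kg.
Tool frame: the origin (TCP) lies at the centre of the arm's flange, where the gripper is bolted on; the fingertips stand 178 mm ahead of it and the grasp point (between the pads) lies 159 mm ahead of it; x points along the fingers, y is the direction in which the jaws open and shut, and the axes are right-handed (so a half turn about x gives the same grasp; the last joint's range is limited). The gripper opens to 88 mm and grips with 3 to 60 N. Pads are 19 mm wide; open, the fingers measure 130 mm over their backs; the gripper's body (78 mm by 193 mm) begins 47 mm behind the grasp point.
Start: joints at [85.72, 20.546, 0.682, 0, -70.136, -16.507], TCP at [0.24, 0.631, 0.405] pointing down, gripper open.
Joint ranges: [-176.03, 176.03], [-82.01, 121.73], [-58.28, 71.71], [-173.87, 95.51], [-174.79, -0.11], [-173.66, 173.66]. Speed limits (degrees/s): [136.94, 136.94, 172.46, 180, 180, 180].

INTERFACE

Orientations are given as [roll, pitch, yaw] about the fixed x, y, z axes, in that order (R = Rz(yaw) Ry(pitch) Rx(roll)).
In Python, from plant import ctrl gives the robot as it stands. The module is installed in compiled form; this text tells all that it offers.
- The arm moves only by the shell command python3 -m inch 'ROWS'. ROWS is JSON, one flat list of numbers, 7 for each row, row after row: the shift along the tool's x, y, z in m, then the turn, a rotation vector about the tool's x, y, z in degrees, then the finger opening in m, from 0 to 0.0876. In form: [dx, dy, dz, rx, ry, rz, hand, dx, dy, dz, rx, ry, rz, hand, ...]. A call has 1 to 20 rows; each row shifts and turns the pose as measured when the row begins, along the tool's axes as they then stand; what a row does not reach is not made up. A row lasts 1/8 s, in which the tool goes at most 62.5 mm and 10.7 degrees, less where a joint would pass 70% of its speed; a pose out of reach is approached as far as the arm can. A call with a gripper value outside its range is refused whole. The fingers move at their own pace and stop on an object; the grip force is fixed at half the most. Time passes only in rows, so rows that do not move let the fingers close. It gives the time, the measured TCP pose, the force and the opening at its end, in the units of the state.
- ctrl.get_obs(): the state, without advancing time (a new reading comes with each control period).
- ctrl.snapshot(name): name is "scene" or "top" or "wrist"; returns a dict with "color" (400x640x3 uint8, red, green, blue), "depth" (400x640 float32, m along the optical axis (not along the pixel's ray), 0 where there is no reading), "K" (3x3 intrinsics, pixels), "position" and "attitude" of the camera in the world; the wrist camera has in their place "hand_eye" (4x4, takes a point from camera to tool coordinates, whose origin is the TCP and whose axes are the tool frame's). Camera axes: x right, y up, looking along -z (the intrinsics and any distortion apply to the point x, -y, -z); pixel columns grow to the right and rows downward; lengths in m; the calibration is good to about 2 mm. A picture is of the moment at which its call begins: read the wrist's pose just before it.
- ctrl.close_job(): hands the job in, once; it reports no verdict.
The state is a dict: "clock": time; "joint_pos": joint angles; "qvel": joint speeds; "tau": joint torques, N m; "tool_pos": TCP position; "orientation": TCP orientation; "force": force on the tool from outside, world axes, zero at the start; "moment": the same for the moment, N m; "opening": finger opening in m.
Only numpy, scipy, OpenCV 4.12 (cv2) and the standard library are available. Lean on these libraries where they do the work, as an engineer would, in place of code of your own. Each camera call takes 0.05 s, during which the arm holds its last target.

## Working session

There is one attempt and no reset: what is moved stays moved. The work goes in short steps, Python scripts to look and compute and a shell command to move; the robot and the scene stay as the last step left them, time stands still between calls to the robot, and variables do not carry over. Pictures are saved under pics/ and viewed, and the job is handed in when it is done.

```bash
mkdir -p pics; ls
cat > h.py <<'E'
import numpy as np, cv2
from plant import ctrl
from scipy.spatial.transform import Rotation as R
def snap(n,f=None):
    o=ctrl.get_obs(); s=ctrl.snapshot(n)
    if f: cv2.imwrite('pics/'+f,cv2.cvtColor(s['color'],cv2.COLOR_RGB2BGR))
    return o,s
E
python3 - <<'E'
from h import *
o=ctrl.get_obs(); print(o)
for n in ['scene','top','wrist']:
    o,s=snap(n,n+'0.png'); print(n,{k:(v if k not in('color','depth') else v.shape) for k,v in s.items()})
E
```

```text
pics
{'clock': 0.0, 'joint_pos': array([ 8.57209064e+01,  2.05915540e+01,  6.33765871e-01, -2.15859153e-02,
       -7.01332699e+01, -1.65073678e+01]), 'qvel': array([-0.03131265,  0.11274704,  0.04972779,  0.09384841, -0.03142657,
       -0.0673595 ]), 'tau': array([-9.27269211e-04, -5.82720459e+01,  2.93044746e+01,  6.99720070e+00,
        7.10932160e-03, -1.53370070e-04]), 'tool_pos': array([0.23947055, 0.63089129, 0.40371642]), 'orientation': array([  93.94608971,   89.90670762, -106.84772342]), 'force': array([-0.28770779, -0.12593805,  0.72896076]), 'moment': array([-0.03374618, -0.02452054,  0.0458596 ]), 'opening': 0.08763907838199024}
scene {'color': (400, 640, 3), 'depth': (400, 640), 'K': array([[517.11980867,   0.        , 322.61978906],
       [  0.        , 517.11980867, 201.37159477],
       [  0.        ,   0.        ,   1.        ]]), 'position': array([-0.27789236, -1.07183236,  0.86167012]), 'attitude': array([ 56.48209452,  -0.16352284, -38.49972867])}
top {'color': (400, 640, 3), 'depth': (400, 640), 'K': array([[437.60039505,   0.        , 321.70211328],
       [  0.        , 437.60039505, 204.30999887],
       [  0.        ,   0.        ,   1.        ]]), 'position': array([ 0.01712313, -0.10858318,  0.99210501]), 'attitude': array([ 2.60074055e+01, -2.73026479e-02, -9.93140134e+01])}
wrist {'color': (400, 640, 3), 'depth': (400, 640), 'K': array([[285.12866775,   0.        , 321.2231789 ],
       [  0.        , 285.12866775, 199.84281869],
       [  0.        ,   0.        ,   1.        ]]), 'hand_eye': array([[ 2.42890766e-04,  2.55623939e-01, -9.66776263e-01,
         1.94229111e-02],
       [ 9.99999925e-01,  2.30290558e-04,  3.12128605e-04,
         2.64200054e-04],
       [ 3.02426988e-04, -9.66776266e-01, -2.55623863e-01,
        -6.76514419e-02],
       [ 0.00000000e+00,  0.00000000e+00,  0.00000000e+00,
         1.00000000e+00]])}
```

View pics/scene0.png

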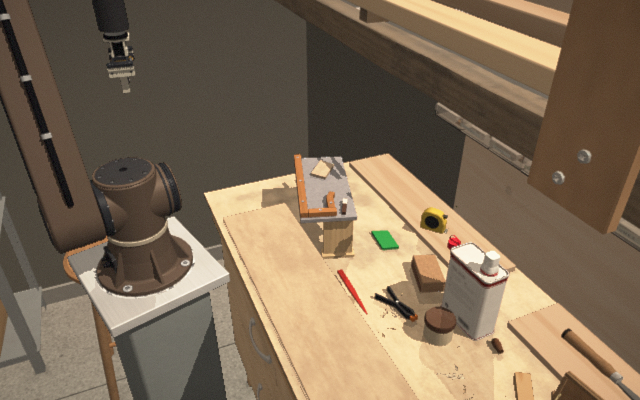

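View pics/top0.png

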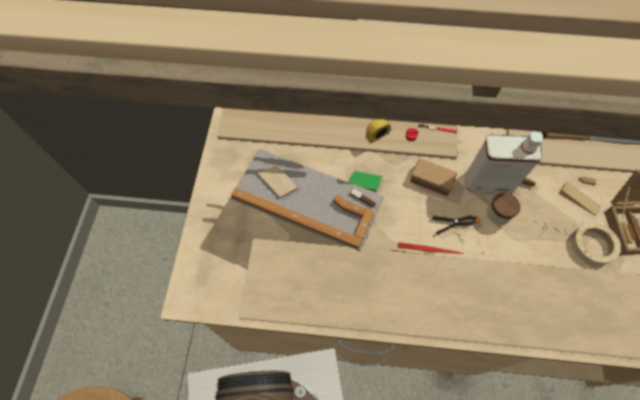

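View pics/wrist0.png

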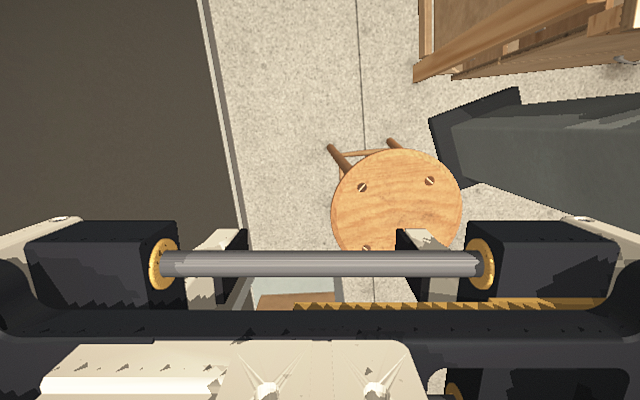

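The top view shows the jig with its rail from (236,192) to (360,243), the chip at (277,181), the stop near (365,225), the guide near (350,206) and the stick near (363,197). The green look-alike is at (365,181) on the bench, the cork at (433,177) and the clamp at (457,223). Next I'll zoom in and measure.

```bash
cat >> h.py <<'E'
def pose(s,o=None):
    if 'hand_eye' in s:
        T=np.eye(4);T[:3,:3]=R.from_euler('xyz',o['orientation'],degrees=True).as_matrix();T[:3,3]=o['tool_pos'];return T@s['hand_eye']
    T=np.eye(4);T[:3,:3]=R.from_euler('xyz',s['attitude'],degrees=True).as_matrix();T[:3,3]=s['position'];return T
def rays(s,uv,T):
    uv=np.atleast_2d(uv).astype(float);K=s['K']
    d=np.c_[(uv[:,0]-K[0,2])/K[0,0],-(uv[:,1]-K[1,2])/K[1,1],-np.ones(len(uv))]
    return T[:3,3],d@T[:3,:3].T
def plane(s,uv,z,T):
    c,d=rays(s,uv,T);return c+d*((z-c[2])/d[:,2])[:,None]
def cloud(s,T):
    v,u=np.mgrid[:400,:640];c,d=rays(s,np.c_[u.ravel(),v.ravel()],T)
    return (c+d*s['depth'].reshape(-1,1)).reshape(400,640,3)
E
python3 - <<'E'
from h import *
o,s=snap('top'); T=pose(s); P=cloud(s,T)
for u,v in [(277,181),(300,200),(290,213),(360,243),(365,225),(350,206),(363,197),(365,181),(433,177),(457,223),(300,280),(300,20)]:
    print((u,v),P[v,u].round(3),s['color'][v,u])
c=cv2.cvtColor(s['color'],cv2.COLOR_RGB2BGR)[130:260,215:405]
cv2.imwrite('pics/topc.png',cv2.resize(c,None,fx=4,fy=4,interpolation=cv2.INTER_CUBIC))
o,s=snap('scene'); c=cv2.cvtColor(s['color'],cv2.COLOR_RGB2BGR)[140:270,260:440]
cv2.imwrite('pics/scc.png',cv2.resize(c,None,fx=4,fy=4,interpolation=cv2.INTER_CUBIC))
E
```

```text
(277, 181) [ 0.499 -0.088  0.142] [197 175 141]
(300, 200) [ 0.448 -0.131  0.134] [160 152 141]
(290, 213) [ 0.413 -0.106  0.151] [177 125  73]
(360, 243) [ 0.323 -0.239  0.148] [144 111  83]
(365, 225) [ 0.361 -0.258  0.147] [181 145 112]
(350, 206) [ 0.409 -0.235  0.15 ] [170 121  69]
(363, 197) [ 0.428 -0.267  0.144] [99 71 54]
(365, 181) [ 0.539 -0.307  0.007] [ 63 154  77]
(433, 177) [ 0.509 -0.473  0.034] [176 141 100]
(457, 223) [ 0.385 -0.504  0.013] [56 53 50]
(300, 280) [ 0.305 -0.106  0.017] [189 168 131]
(300, 20) [ 0.311 -0.139  0.735] [205 183 141]
```

View pics/topc.png

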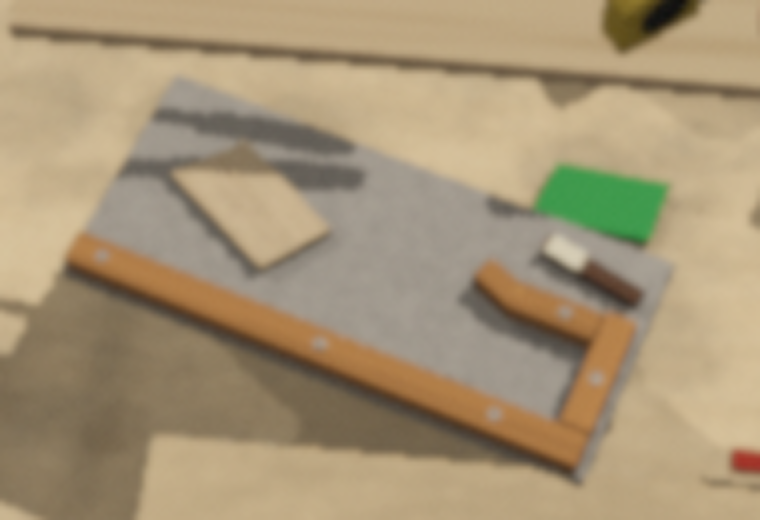

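View pics/scc.png

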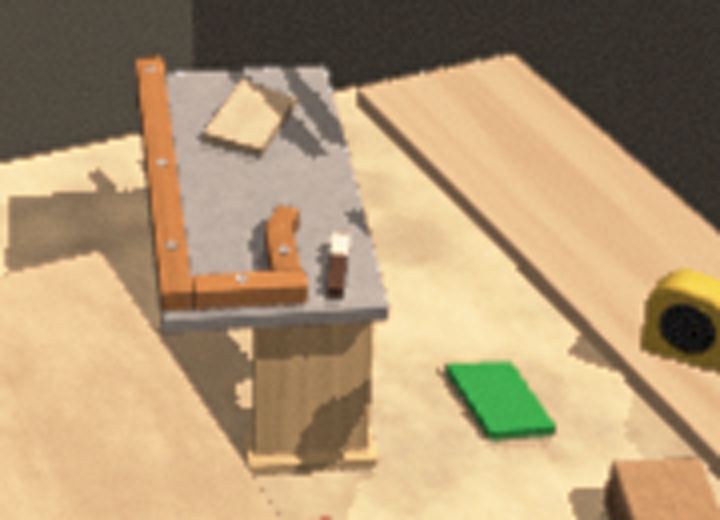

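The zoomed views show the chip lying rotated (corners in the top crop about (170,172), (245,147), (330,230), (262,268)) and the stick beside the guide. The deck reads z≈0.134 and the rail top 0.151, both matching the spec. Next I'll fit the jig frame and chip pose, and map the lamp.

Run:
```python
from h import *
o,s=snap('top'); T=pose(s); P=cloud(s,T)
for uv in [(5,5),(5,30),(100,20),(200,20),(400,30),(630,60),(300,60),(300,3),(300,80),(500,80)]:
    u,v=uv; print(uv,P[v,u].round(3))
hsv=cv2.cvtColor(s['color'],cv2.COLOR_RGB2HSV); Z=P[...,2]
roi=np.zeros((400,640),bool); roi[130:260,215:405]=1
ok=s['depth']>0
# fences: orange, saturated
f=(roi&(hsv[...,1]>130)&(hsv[...,0]<20)&(Z>.14)&(Z<.16)).astype(np.uint8)
n,l,st,_=cv2.connectedComponentsWithStats(f); k=1+st[1:,4].argmax(); f=(l==k).astype(np.uint8)
print('fence',st[k])
vs,us=np.nonzero(f); W=plane(s,np.c_[us,vs],.151,T)[:,:2]
r=cv2.minAreaRect((W*1000).astype(np.float32)); print(r, cv2.boxPoints(r))
# deck + all: points z>.125
d=(roi&(Z>.125)&(Z<.16)).astype(np.uint8)
W2=P[d>0][:,:2]; r2=cv2.minAreaRect((W2*1000).astype(np.float32)); print('deck',r2,cv2.boxPoints(r2))
# chip
m=(roi&(Z>.1385)&(Z<.147)&(hsv[...,1]<110)&(s['color'][...,0]>150)).astype(np.uint8)
n,l,st,_=cv2.connectedComponentsWithStats(m)
print(st)
vis=cv2.cvtColor(s['color'],cv2.COLOR_RGB2BGR); vis[f>0]=(255,0,0); vis[m>0]=(0,0,255)
cv2.imwrite('pics/mask0.png',cv2.resize(vis[130:260,215:405],None,fx=4,fy=4,interpolation=0))
```

```text
(5, 5) [0.37  0.105 0.733]
(5, 30) [0.339 0.1   0.734]
(100, 20) [0.338 0.024 0.734]
(200, 20) [ 0.323 -0.058  0.735]
(400, 30) [ 0.285 -0.217  0.736]
(630, 60) [ 0.225 -0.385  0.736]
(300, 60) [ 0.271 -0.133  0.731]
(300, 3) [ 0.308 -0.139  0.753]
(300, 80) [ 0.278 -0.133  0.7  ]
(500, 80) [ 0.23  -0.286  0.725]
fence [ 232  189  141   58 1544]
((432.6857604980469, -133.3826446533203), (294.7342224121094, 92.70606231689453), 57.00040817260742) [[ 313.54968  -231.73029 ]
 [ 391.29987  -282.22107 ]
 [ 551.82184   -35.035004]
 [ 474.07166    15.45578 ]]
deck ((455.4660949707031, -145.92449951171875), (310.76373291015625, 142.3212432861328), 57.03820037841797) [[ 311.21982  -237.57803 ]
 [ 430.6321   -315.01215 ]
 [ 599.7124    -54.270966]
 [ 480.30008    23.163147]]
[[     0      0    640    400 255421]
 [   259    172     39     24    513]
 [   241    185      1      1      1]
 [   350    189     12      8     51]
 [   334    197      1      1      1]
 [   268    201      1      1      1]
 [   360    206      1      1      1]
 [   295    209      1      1      1]
 [   311    210      1      1      1]
 [   373    213      1      1      1]
 [   371    218      1      1      1]
 [   370    220      1      1      1]
 [   328    225      1      1      1]
 [   365    224      1      1      1]
 [   368    225      1      1      1]
 [   367    227      1      1      1]
 [   365    232      1      1      1]
 [   364    234      1      1      1]]
```

View pics/mask0.png

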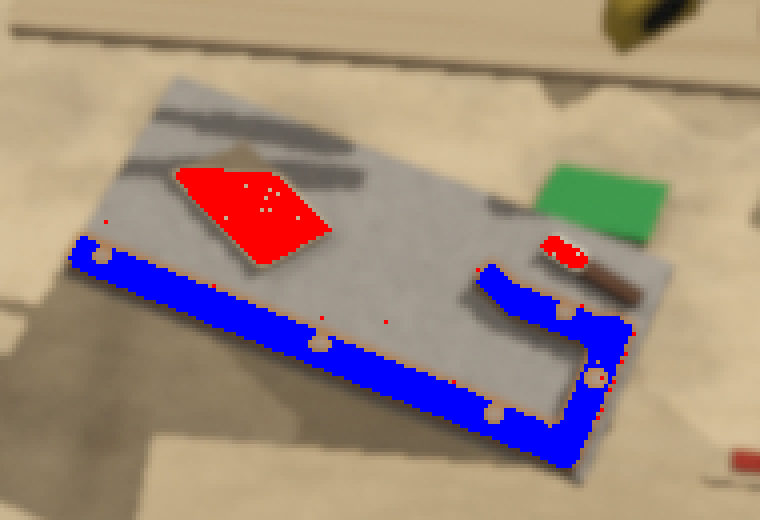

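```bash
cat >> h.py <<'E'
J0=np.array([.4545,-.1465]); JY=np.radians(-33.0)
RJ=np.array([[np.cos(JY),-np.sin(JY)],[np.sin(JY),np.cos(JY)]])
def w2j(p): return (np.atleast_2d(p)[:,:2]-J0)@RJ
def j2w(p): return np.atleast_2d(p)@RJ.T+J0
CH=np.array([(-24,-36),(20,-44),(24,30),(-20,44)])/1e3
def fitchip(pts):  # pts in jig frame, unordered match to corners by best of cyclic orders
    best=None
    for k in range(4):
      for f in (1,-1):
        q=np.roll(pts[::f],k,0); a=CH-CH.mean(0); b=q-q.mean(0)
        th=np.arctan2((a[:,0]*b[:,1]-a[:,1]*b[:,0]).sum(),(a*b).sum())
        Rr=np.array([[np.cos(th),-np.sin(th)],[np.sin(th),np.cos(th)]]); t=q.mean(0)-Rr@CH.mean(0)
        e=np.sqrt((((CH@Rr.T+t)-q)**2).sum(1).mean())
        if best is None or e<best[0]: best=(e,t,th)
    return best
E
python3 - <<'E'
from h import *
o,s=snap('top'); T=pose(s)
g=cv2.cvtColor(s['color'],cv2.COLOR_RGB2GRAY)
c=np.array([(170,172),(245,147),(330,230),(262,268)])/4+np.array([215,130])-.375
W=plane(s,c,.143,T); j=w2j(W); print('chip corners jig',(j*1e3).round(1)); e,t,th=fitchip(j); print('fit',e,t,th)
o,s2=snap('scene'); T2=pose(s2)
c=np.array([(245,80),(295,97),(262,155),(202,133)])/4+np.array([260,140])-.375
W=plane(s2,c,.143,T2); j=w2j(W); print('chip corners jig scene',(j*1e3).round(1)); print('fit',fitchip(j))
# jig points check from scene: rail top open end corners, stop
c=np.array([(137,60),(160,58),(163,305),(192,302),(305,298)])/4+np.array([260,140])-.375
print((w2j(plane(s2,c,.151,T2))*1e3).round(1))
c=np.array([(72,240),(88,234),(575,467),(635,322)])/4+np.array([215,130])-.375
print((w2j(plane(s,c,.151,T))*1e3).round(1))
for n,p in [('stick w',w2j(plane(s,np.array([(545,245),(638,298)])/4+np.array([215,130]),.145,T)))]: print(n,p.round(4))
Rm=R.from_euler('xyz',o['orientation'],degrees=True).as_matrix(); print(Rm.round(3))
E
```

```text
chip corners jig [[  6.2 123.7]
 [ 37.7  92.5]
 [  8.9  26.1]
 [-27.3  50. ]]
fit 0.0018214777224528208 [0.00694349 0.07444485] -0.3853411983823928
chip corners jig scene [[ 11.6 121.1]
 [ 44.4  93.2]
 [ 13.3  16.2]
 [-24.8  49.1]]
fit (np.float64(0.00357029184268154), array([0.01053839, 0.06848595]), np.float64(2.7466958457887727))
[[ -64.5  143.3]
 [ -47.8  144.8]
 [ -64.3 -164.6]
 [ -46.8 -163.1]
 [  21.  -165.2]]
[[ -56.8  149.7]
 [ -50.1  143.5]
 [ -69.  -148.9]
 [  20.  -148. ]]
stick w [[ 0.0462 -0.0871]
 [ 0.0365 -0.1451]]
[[-0.    -0.355 -0.935]
 [-0.    -0.935  0.355]
 [-1.     0.    -0.   ]]
```

```bash
python3 -m inch '[0.008,0.018,-0.036,2,0,0,0, 0.008,0.018,-0.036,2,0,0,0, 0.008,0.018,-0.036,2,0,0,0, 0.008,0.018,-0.036,2,0,0,0, 0.008,0.018,-0.036,2,0,0,0, 0.008,0.018,-0.036,2,0,0,0]'
python3 - <<'E'
from h import *
o=ctrl.get_obs(); print(o['joint_pos'].round(2),o['tool_pos'].round(4),np.hypot(*o['tool_pos'][:2]),o['opening']); print(R.from_euler('xyz',o['orientation'],degrees=True).as_matrix().round(3))
E
```

```text
clock: 1.15
tool_pos: [0.3889, 0.4368, 0.3553]
orientation: [-82.7, 89.9, 64.4]
force: [1.2, 0.6, 1.0]
opening: 0.0333
[ 6.746e+01  1.422e+01 -1.506e+01  1.000e-02 -6.062e+01 -1.037e+01] [0.3889 0.4368 0.3553] 0.5848805749862325 0.03328941204482841
[[ 0.001 -0.543 -0.84 ]
 [ 0.002 -0.84   0.543]
 [-1.    -0.002  0.   ]]
```

Run:
```python
from h import *
o,s=snap('scene','scene1.png'); P=cloud(s,pose(s))
for uv in [(125,175),(60,235),(75,230),(20,120),(40,200),(10,20),(170,180),(130,215),(60,100)]:
    print(uv,P[uv[1],uv[0]].round(3))
o,s=snap('top','top1.png'); P=cloud(s,pose(s))
o,s=snap('wrist','wrist1.png')
```

```text
(125, 175) [-0.005 -0.029  0.277]
(60, 235) [-0.164 -0.007  0.172]
(75, 230) [-0.134 -0.022  0.182]
(20, 120) [-0.157  0.056  0.422]
(40, 200) [-0.175  0.017  0.257]
(10, 20) [-0.114  0.088  0.605]
(170, 180) [ 0.079 -0.067  0.251]
(130, 215) [-0.024 -0.065  0.198]
(60, 100) [-0.079  0.032  0.453]
```

View pics/scene1.png

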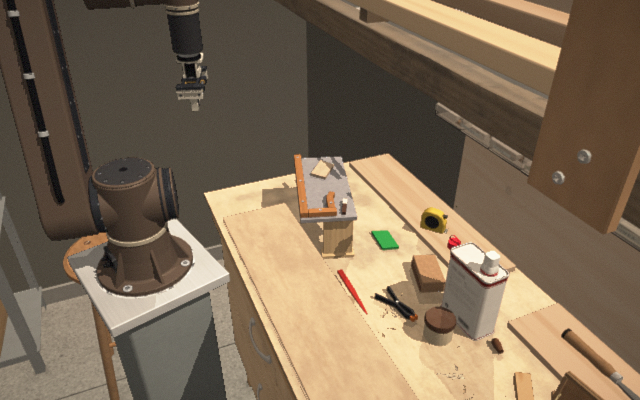

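View pics/top1.png

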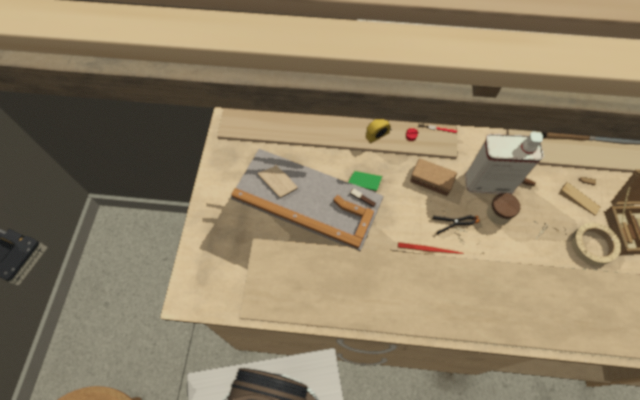

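View pics/wrist1.png

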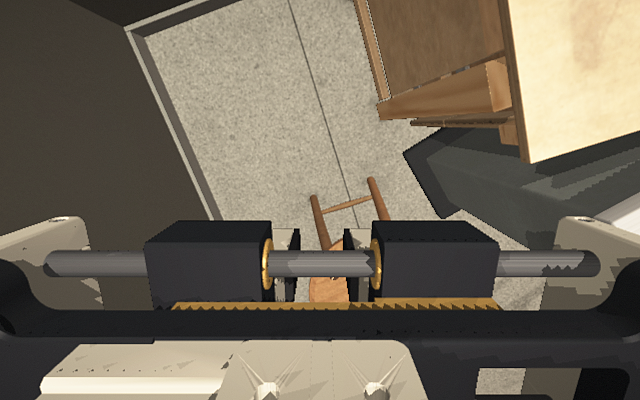

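```bash
python3 -m inch '[0,0.03,0.0045,0,0,0,0, 0,0.03,0.0045,0,0,0,0, 0,0.03,0.0045,0,0,0,0,0,0.02,0.0045,0,0,0,0,0,0,0,0,0,0,0]'
cat > rec.py <<'E'
from h import *
o=ctrl.get_obs(); print(o['clock'],o['joint_pos'].round(2),o['tool_pos'].round(4),np.hypot(*o['tool_pos'][:2]),o['force'].round(1)); open('kin.csv','a').write(','.join(map(str,[*o['joint_pos'],*o['tool_pos'],*o['orientation']]))+'\n')
M=R.from_euler('xyz',o['orientation'],degrees=True).as_matrix();tip=o['tool_pos']+.178*M[:,0]
print('tip world',tip.round(4),'tip jig',w2j(tip)*1e3, 'z',(tip[2]-.135).round(4)); print(M.round(3))
E
python3 rec.py; python3 -m inch '[0.03,0,0,0,0,0,0,0.03,0,0,0,0,0,0,0.03,0,0,0,0,0,0,0.03,0,0,0,0,0,0,0,0,0,0,0,0,0]';python3 rec.py;  python3 -m inch '[0,0,-0.03,0,6,0,0,0,0,-0.03,0,6,0,0,0,0,-0.03,0,6,0,0,0,0,-0.03,0,6,0,0,0,0,0,0,0,0,0]';python3 rec.py
python3 - <<'E'
from h import *
snap('scene','scene2.png');snap('top','top2.png')
E
```

```text
clock: 1.92
tool_pos: [0.3115, 0.3547, 0.3563]
orientation: [-82.1, 89.7, 65.1]
force: [0.4, 0.4, 0.5]
opening: 0.0005
1.925 [ 7.270e+01  3.390e+00 -2.825e+01  4.000e-02 -5.809e+01 -1.551e+01] [0.3115 0.3547 0.3563] 0.4720606933843951 [0.4 0.4 0.5]
tip world [0.3119 0.3554 0.1783] tip jig [[-393.00389898  343.28600087]] z 0.0433
[[ 0.002 -0.542 -0.841]
 [ 0.004 -0.841  0.542]
 [-1.    -0.005  0.001]]
clock: 2.55
tool_pos: [0.3131, 0.3622, 0.2356]
orientation: [-84.6, 89.3, 63.0]
force: [-0.1, 1.0, 0.1]
opening: 0.0002
2.55 [ 72.83  12.69 -36.45   0.2  -40.14 -15.46] [0.3131 0.3622 0.2356] 0.4787544116582287 [-0.1  1.   0.1]
tip world [0.3141 0.3642 0.0576] tip jig [[-395.8541615   351.86600121]] z -0.0774
[[ 0.006 -0.537 -0.844]
 [ 0.011 -0.843  0.537]
 [-1.    -0.013  0.001]]
clock: 3.18
tool_pos: [0.4172, 0.3042, 0.2621]
orientation: [-176.7, 65.1, -29.3]
force: [0.0, -0.7, -0.9]
opening: 0.0008
3.175 [ 61.69  12.32 -48.95  43.54 -37.61 -41.32] [0.4172 0.3042 0.2621] 0.5163438052221178 [ 0.  -0.7 -0.9]
tip world [0.4825 0.2676 0.1006] tip jig [[-202.04405948  362.53236552]] z -0.0344
[[ 0.367 -0.534 -0.762]
 [-0.206 -0.845  0.493]
 [-0.907 -0.024 -0.42 ]]
```

View pics/scene2.png

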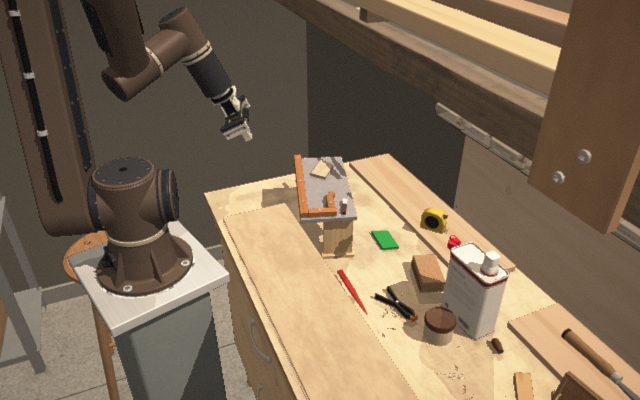

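View pics/top2.png

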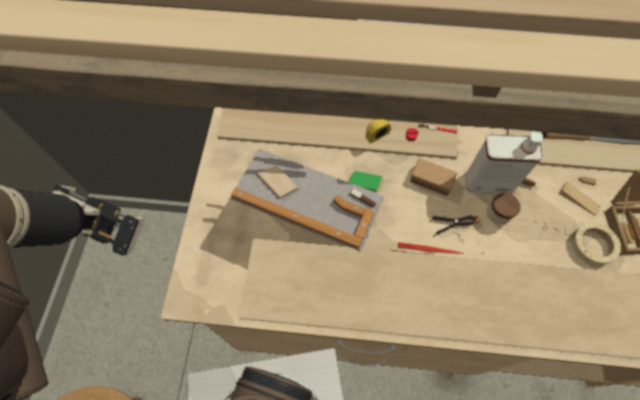

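```bash
cat > kin.py <<'E'
from h import *
from scipy.optimize import least_squares
A=[l.split(',') for l in open('kin.csv')]; A=np.array(A,float)
A=np.vstack([A,[85.72,20.5915,.6338,-.02,-70.133,-16.507,.23947,.63089,.40372,93.946,89.907,-106.848],[67.46,14.22,-15.06,.01,-60.62,-10.37,.3889,.4368,.3553,-82.7,89.9,64.4]])
def rot(a,x): return R.from_euler(a,x,degrees=True).as_matrix()
def fk(q,p,s4=1):
    d1,L2,a3,L4,d5,d6,a1=p
    R1=rot('z',q[0]); pt=q[1]-q[2]
    sh=R1@[a1,0,d1]; el=sh+R1@rot('y',q[1])@[0,0,L2]
    Rf=R1@rot('y',pt); w0=el+Rf@[L4,0,a3]; R4=Rf@rot('x',s4*q[3])
    w1=w0+R4@[0,d5,0]; Rt=R4@rot('y',-q[4]); tcp=w1+Rt@[d6,0,0]
    return sh,el,w0,w1,tcp,Rt
P0=[.2,.6,0,.46,-.19,.15,0]
def fit(s4,free):
    f=lambda x:np.concatenate([(fk(a[:6],np.where(free,x,P0),s4)[4]-a[6:9]) for a in A]+[(fk(a[:6],np.where(free,x,P0),s4)[5][:,0]-rot('xyz',a[9:])[:,0])*.05 for a in A]+[1e-4*(x-P0)])
    return least_squares(f,P0)
if __name__=='__main__':
  for s4 in (1,-1):
    for free in ([1,1,0,1,1,1,0],[1,1,1,1,1,1,0]):
      r=fit(s4,np.array(free,bool)); print(s4,r.x.round(4),r.cost,np.abs(r.fun[:18]).max())
E
python3 kin.py
```

```text
1 [-0.6771  1.0557 -0.      0.3659 -0.1629 -0.2077  0.    ] 0.027019280383832167 0.13365641592500616
1 [-0.7816  0.983   0.1854  0.2547 -0.175  -0.1757  0.    ] 0.01879846814062439 0.1160085987492945
-1 [ 0.1988  0.6016  0.      0.4636 -0.1918  0.2     0.    ] 2.1778620536402097e-09 5.246374210154947e-05
-1 [ 0.1988  0.6016  0.      0.4636 -0.1918  0.2     0.    ] 2.1386286571505062e-09 5.10535765025355e-05
```

```bash
cat > plan.py <<'E'
from kin import *
PK=fit(-1,np.array([1,1,0,1,1,1,0],bool)).x
n=np.array([np.cos(.26),-np.sin(.26)]); t=np.array([np.sin(.26),np.cos(.26)])  # t toward left end
LE=np.array([.36,.15])@t
def boxdist(p):
    a=p[:2]@n; b=p[:2]@t; z=p[2]
    d=[max(.30-a,0,a-.40),max(b-LE,0),max(.66-z,0,z-.76)]
    return np.linalg.norm(d)
def segd(a,b): return min(boxdist(a+(b-a)*k) for k in np.linspace(0,1,25))
LO=np.array([-176,-82,-58.2,-173.8,-174.7,-173]);HI=np.array([176,121.7,71.7,95.5,-.2,173])
def ik(tip,ax,q0):
    ax=np.array(ax)/np.linalg.norm(ax); tcp=np.array(tip)-.178*ax
    f=lambda q:np.r_[fk([*q,0],PK,-1)[4]-tcp,(fk([*q,0],PK,-1)[5][:,0]-ax)*.3]
    r=least_squares(f,q0,bounds=(LO[:5],HI[:5]),x_scale=30.); return r.x,r.cost
def clear(q):
    sh,el,w0,w1,tcp,_=fk([*q,0],PK,-1)
    return segd(el,w0),segd(w0,w1),segd(w1,tcp),el,w0,w1,tcp
if __name__=='__main__':
  import sys
  for jx,jy in [(60,74),(-5,74),(-20,120),(-20,30),(-20,-42)]:
    w=j2w([[jx/1e3,jy/1e3]])[0]; b=np.arctan2(w[1],w[0])
    for tilt in (0,15,30):
      for az in ((0,) if tilt==0 else (0,-90,90,180)):
        aa=b+np.radians(az); ax=[np.sin(np.radians(tilt))*np.cos(aa),np.sin(np.radians(tilt))*np.sin(aa),-np.cos(np.radians(tilt))]
        q,c=ik([*w,.138],ax,[5,10,-20,0.,-60])
        d=clear(q); print((jx,jy),'tilt',tilt,'az',az,'q',q.round(0),'c%.0e'%c,'forearm %.3f link %.3f tool %.3f'%d[:3],'el',d[3].round(2),'w0',d[4].round(2),'w1',d[5].round(2))
E
python3 plan.py
```

```text
(60, 74) tilt 0 az 0 q [  8.  14. -21.  -0. -55.] c3e-17 forearm 0.007 link 0.166 tool 0.213 el [0.14 0.02 0.78] w0 [0.52 0.07 0.52] w1 [ 0.55 -0.12  0.52]
(60, 74) tilt 15 az 0 q [ 12.   6. -38.  11. -33.] c1e-17 forearm 0.088 link 0.167 tool 0.168 el [0.06 0.01 0.8 ] w0 [0.38 0.08 0.48] w1 [ 0.45 -0.1   0.5 ]
(60, 74) tilt 15 az -90 q [ 17.  15. -27.  16. -56.] c1e-22 forearm 0.041 link 0.194 tool 0.219 el [0.15 0.05 0.78] w0 [0.48 0.14 0.46] w1 [ 0.57 -0.02  0.5 ]
(60, 74) tilt 15 az 90 q [ -3.  15. -14. -17. -60.] c4e-21 forearm 0.000 link 0.186 tool 0.225 el [ 0.16 -0.01  0.78] w0 [ 0.56 -0.03  0.55] w1 [ 0.52 -0.21  0.5 ]
(60, 74) tilt 15 az 180 q [  5.  23.  -8.  -5. -74.] c1e-21 forearm 0.000 link 0.244 tool 0.299 el [0.23 0.02 0.75] w0 [0.63 0.05 0.52] w1 [ 0.64 -0.14  0.5 ]
(60, 74) tilt 30 az 0 q [  7.  -0. -58.  47.  -9.] c3e-04 forearm 0.191 link 0.178 tool 0.178 el [-0.  -0.   0.8] w0 [0.24 0.03 0.41] w1 [ 0.37 -0.09  0.48]
(60, 74) tilt 30 az -90 q [ 23.  19. -31.  28. -61.] c7e-27 forearm 0.063 link 0.234 tool 0.244 el [0.18 0.08 0.77] w0 [0.45 0.2  0.41] w1 [0.58 0.0
[... 5405 characters left out ...]
] w0 [ 0.52 -0.02  0.52] w1 [ 0.51 -0.21  0.5 ]
(-20, -42) tilt 30 az 0 q [  9. -12. -58.  20. -23.] c1e-03 forearm 0.228 link 0.161 tool 0.161 el [-0.13 -0.02  0.79] w0 [0.19 0.03 0.45] w1 [ 0.27 -0.14  0.5 ]
(-20, -42) tilt 30 az -90 q [ 21.  11. -42.  24. -61.] c3e-21 forearm 0.112 link 0.206 tool 0.207 el [0.11 0.04 0.79] w0 [0.36 0.14 0.42] w1 [0.49 0.   0.47]
(-20, -42) tilt 30 az 90 q [-26.  11. -20. -33. -66.] c8e-24 forearm 0.000 link 0.146 tool 0.196 el [ 0.1  -0.05  0.79] w0 [ 0.46 -0.22  0.56] w1 [ 0.34 -0.35  0.47]
(-20, -42) tilt 30 az 180 q [ -5.  24. -11.  -9. -85.] c2e-17 forearm 0.000 link 0.275 tool 0.303 el [ 0.24 -0.02  0.75] w0 [ 0.62 -0.06  0.49] w1 [ 0.59 -0.24  0.47]
```

```bash
cat > path.py <<'E'
from plan import *
def run(pts,tilt,q0):
  q=np.array(q0,float)
  for jx,jy,z in pts:
    w=j2w([[jx/1e3,jy/1e3]])[0]; s,c=np.sin(np.radians(tilt)),np.cos(np.radians(tilt)); d=RJ@[s,0]
    q,cc=ik([*w,z],[*d,-c],q); cl=clear(q); print((jx,jy,z),tilt,q.round(0),'c%.0e'%cc,'fa %.3f link %.3f tool %.3f'%cl[:3])
if __name__=='__main__':
  q0=[61.7,12.3,-49,43.5,-37.6]
  for tilt in (24,18,12):
    run([(-202,362,.10),(-202,362,.19),(-100,330,.19),(0,300,.19),(70,250,.19),(70,160,.19),(70,80,.19),(65,74,.14),(30,74,.14),(-5,74,.14),(30,74,.19),(10,130,.19),(-20,130,.14),(-20,60,.14),(-20,-45,.14)],tilt,q0)
E
python3 path.py
```

```text
(-202, 362, 0.1) 24 [ 62.  13. -47.  40. -39.] c2e-20 fa 0.251 link 0.292 tool 0.292
(-202, 362, 0.19) 24 [ 64.   7. -38.  31. -52.] c1e-21 fa 0.256 link 0.234 tool 0.234
(-100, 330, 0.19) 24 [ 51.   7. -39.  34. -47.] c3e-21 fa 0.202 link 0.180 tool 0.180
(0, 300, 0.19) 24 [ 38.   9. -37.  36. -42.] c2e-24 fa 0.143 link 0.145 tool 0.145
(70, 250, 0.19) 24 [ 29.  10. -36.  36. -38.] c8e-27 fa 0.108 link 0.145 tool 0.146
(70, 160, 0.19) 24 [ 23.   5. -43.  37. -34.] c2e-24 fa 0.130 link 0.133 tool 0.133
(70, 80, 0.19) 24 [ 17.   0. -47.  36. -32.] c1e-26 fa 0.148 link 0.127 tool 0.127
(65, 74, 0.14) 24 [ 12.   3. -55.  50. -22.] c2e-22 fa 0.168 link 0.175 tool 0.175
(30, 74, 0.14) 24 [ 16.   0. -58.  50. -24.] c4e-21 fa 0.197 link 0.175 tool 0.175
(-5, 74, 0.14) 24 [ 23.  -3. -58.  43. -28.] c4e-05 fa 0.216 link 0.168 tool 0.168
(30, 74, 0.19) 24 [ 21.  -4. -51.  37. -33.] c6e-22 fa 0.182 link 0.125 tool 0.125
(10, 130, 0.19) 24 [ 28.  -2. -50.  37. -36.] c7e-27 fa 0.184 link 0.125 tool 0.125
(-20, 130, 0.14) 24 [ 28.  -1. -58.  48. -29.] c5e-11 fa 0.218 link 0.175 tool 0.175
(-20, 60
[... 1982 characters left out ...]
fa 0.050 link 0.123 tool 0.137
(65, 74, 0.14) 12 [ 13.   8. -35.  14. -39.] c9e-18 fa 0.073 link 0.168 tool 0.174
(30, 74, 0.14) 12 [ 17.   5. -39.  15. -39.] c6e-22 fa 0.101 link 0.159 tool 0.160
(-5, 74, 0.14) 12 [ 20.   2. -43.  15. -39.] c4e-21 fa 0.131 link 0.152 tool 0.152
(30, 74, 0.19) 12 [ 17.   2. -34.  13. -47.] c2e-26 fa 0.080 link 0.111 tool 0.114
(10, 130, 0.19) 12 [ 23.   3. -34.  14. -48.] c3e-18 fa 0.089 link 0.110 tool 0.113
(-20, 130, 0.14) 12 [ 27.   4. -41.  16. -40.] c4e-24 fa 0.134 link 0.152 tool 0.152
(-20, 60, 0.14) 12 [ 21.  -0. -45.  15. -39.] c9e-17 fa 0.146 link 0.150 tool 0.150
(-20, -45, 0.14) 12 [ 10.  -4. -48.  13. -38.] c4e-18 fa 0.151 link 0.150 tool 0.150
```

```bash
python3 -m inch '[-0.043,0,-0.02,0,0,0,0,-0.043,0,-0.02,0,0,0,0, 0.0163,0.016,-0.0353,0,0,0,0,0.0163,0.016,-0.0353,0,0,0,0,0.0163,0.016,-0.0353,0,0,0,0,0.0163,0.016,-0.0353,0,0,0,0]'; python3 rec.py
python3 - <<'E'
from h import *
snap('scene','scene3.png')
E
```

```text
clock: 4.03
tool_pos: [0.5134, 0.172, 0.3601]
orientation: [-175.0, 66.0, -27.0]
force: [0.0, 1.0, -0.4]
opening: 0.0005
4.025 [ 44.05   5.65 -40.14  35.41 -41.67 -12.37] [0.5134 0.172  0.3601] 0.5414453524433008 [ 0.   1.  -0.4]
tip world [0.578  0.1391 0.1975] tip jig [[-51.92682737 306.76853056]] z 0.0625
[[ 0.363 -0.523 -0.771]
 [-0.185 -0.851  0.491]
 [-0.913 -0.036 -0.406]]
```

View pics/scene3.png

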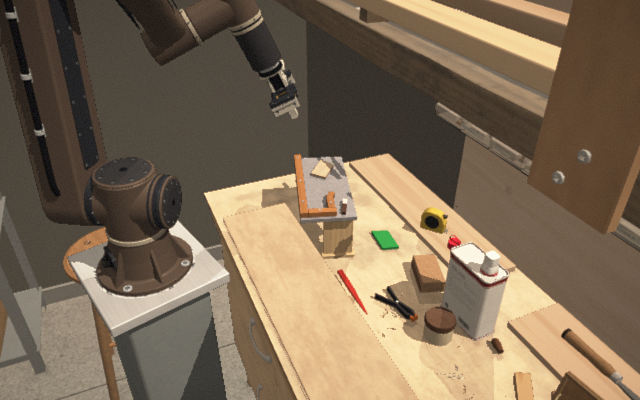

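```bash
python3 -m inch '[0.0163,0.018,-0.037,0,0,0,0,0.0163,0.018,-0.037,0,0,0,0,0.0163,0.018,-0.037,0,0,0,0, 0.002,0.033,0,0,0,0,0, 0,0.033,0,0,0,0,0,0,0.033,0,0,0,0,0]'; python3 rec.py
python3 - <<'E'
from plan import *
from h import *
o,s=snap('scene','scene4.png'); q=o['joint_pos'];print([x if np.isscalar(x) else x.round(3) for x in clear(q[:5])])
P=cloud(s,pose(s)); sh,el,w0,w1,tcp,_=fk([*q[:5],0],PK,-1); pts=P[(s['depth']>0)]
u=(w0-el)/np.linalg.norm(w0-el); a=(pts-el)@u; r=np.linalg.norm(pts-el-a[:,None]*u,axis=1)
for lo in np.arange(.0,.5,.05):
    k=(a>lo)&(a<lo+.05)&(r<.1); print(lo.round(2),k.sum(),np.percentile(r[k],[5,50,90,98]).round(3) if k.sum()>20 else '')
E
```

```text
clock: 4.82
tool_pos: [0.5424, -0.0237, 0.3542]
orientation: [-173.2, 66.2, -25.2]
force: [-1.0, 0.1, -0.7]
opening: 0.0004
4.825 [ 21.04   4.23 -42.22  34.21 -31.2    9.35] [ 0.5424 -0.0237  0.3542] 0.5429060782920029 [-1.   0.1 -0.7]
tip world [ 0.6073 -0.0543  0.1913] tip jig [[ 77.97322338 160.56818806]] z 0.0563
[[ 0.365 -0.521 -0.772]
 [-0.172 -0.853  0.494]
 [-0.915 -0.048 -0.4  ]]
[np.float64(0.12472893831456393), np.float64(0.13297407716158416), np.float64(0.13297407716158416), array([0.041, 0.016, 0.799]), array([0.34 , 0.131, 0.463]), array([0.469, 0.011, 0.537]), array([ 0.542, -0.024,  0.354])]
0.0 0 
0.05 0 
0.1 0 
0.15 10 
0.2 435 [0.053 0.057 0.058 0.06 ]
0.25 695 [0.05  0.054 0.057 0.059]
0.3 770 [0.046 0.052 0.056 0.058]
0.35 613 [0.043 0.048 0.051 0.053]
0.4 1395 [0.041 0.059 0.088 0.098]
0.45 546 [0.047 0.062 0.086 0.097]
```

View pics/scene4.png

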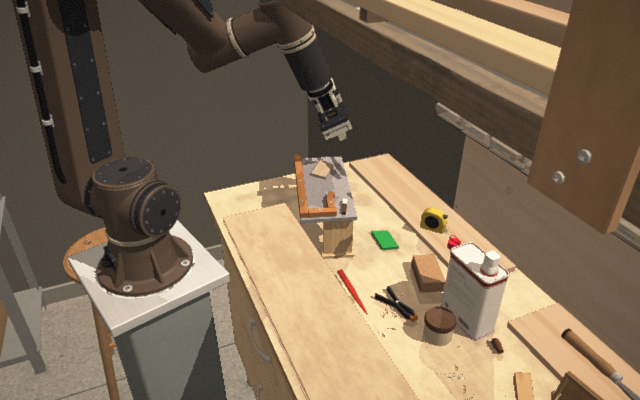

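```bash
python3 -m inch '[0,0.027,0,0,-3,1.5,0,0,0.027,0,0,-3,1.5,0,0,0.027,0,0,0,0,0,0,0,0,0,0,0,0]'; python3 rec.py
python3 - <<'E'
from h import *
snap('wrist','wrist5.png');snap('top','top5.png')
E
```

```text
clock: 5.38
tool_pos: [0.4962, -0.0928, 0.3533]
orientation: [-178.8, 72.8, -31.3]
force: [-0.1, -0.1, 0.6]
opening: 0.0005
5.375 [ 15.64   1.93 -39.31  20.23 -38.61  27.13] [ 0.4962 -0.0928  0.3533] 0.5048294734771439 [-0.1 -0.1  0.6]
tip world [ 0.5411 -0.1201  0.1832] tip jig [[58.27297668 69.32142926]] z 0.0482
[[ 0.252 -0.536 -0.806]
 [-0.153 -0.844  0.514]
 [-0.955 -0.006 -0.295]]
```

View pics/wrist5.png

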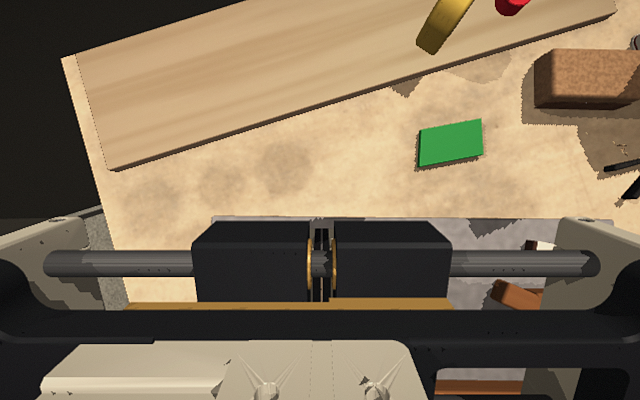

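View pics/top5.png

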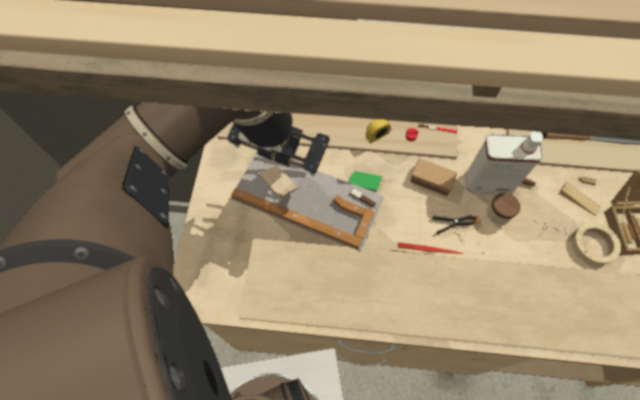

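```bash
python3 -m inch '[0.014,-0.0023,0.003,0,0,0,0,0.014,-0.0023,0.003,0,0,0,0,0.013,-0.0023,0.003,0,0,0,0,0,0,0,0,0,0,0]'; python3 rec.py
```

```text
clock: 5.98
tool_pos: [0.507, -0.0835, 0.3116]
orientation: [-178.2, 72.7, -30.3]
force: [-0.7, -0.4, 0.5]
opening: 0.0003
5.975 [ 15.74   5.53 -42.92  24.09 -31.63  22.59] [ 0.507  -0.0835  0.3116] 0.513818578231738 [-0.7 -0.4  0.5]
tip world [ 0.5527 -0.1102  0.1417] tip jig [[62.57820912 83.8968624 ]] z 0.0067
[[ 0.257 -0.531 -0.808]
 [-0.15  -0.847  0.509]
 [-0.955 -0.01  -0.297]]
```

```bash
python3 -m inch '[0.0008,0.003,0.005,0,0,0,0,-0.0006,0.003,0.006,0,0,0,0,-0.0017,0,0.0057,0,0,0,0,-0.0017,0,0.0057,0,0,0,0,-0.0017,0,0.0057,0,0,0,0,-0.0017,0,0.0057,0,0,0,0]'; python3 rec.py;  python3 - <<'E'
from h import *
o,s=snap('top'); c=cv2.cvtColor(s['color'],cv2.COLOR_RGB2BGR)[130:260,215:405]
cv2.imwrite('pics/t6.png',cv2.resize(c,None,fx=4,fy=4,interpolation=cv2.INTER_CUBIC))
E
```

```text
clock: 6.72
tool_pos: [0.4734, -0.0687, 0.3096]
orientation: [-177.6, 72.6, -29.8]
force: [-0.1, -0.4, -0.7]
opening: 0.0003
6.725 [ 18.81   2.18 -47.5   25.73 -31.16  17.99] [ 0.4734 -0.0687  0.3096] 0.47836300233796697 [-0.1 -0.4 -0.7]
tip world [ 0.5197 -0.0952  0.1397] tip jig [[26.73479934 78.51035371]] z 0.0047
[[ 0.26  -0.53  -0.807]
 [-0.149 -0.848  0.509]
 [-0.954 -0.012 -0.299]]
```

View pics/t6.png

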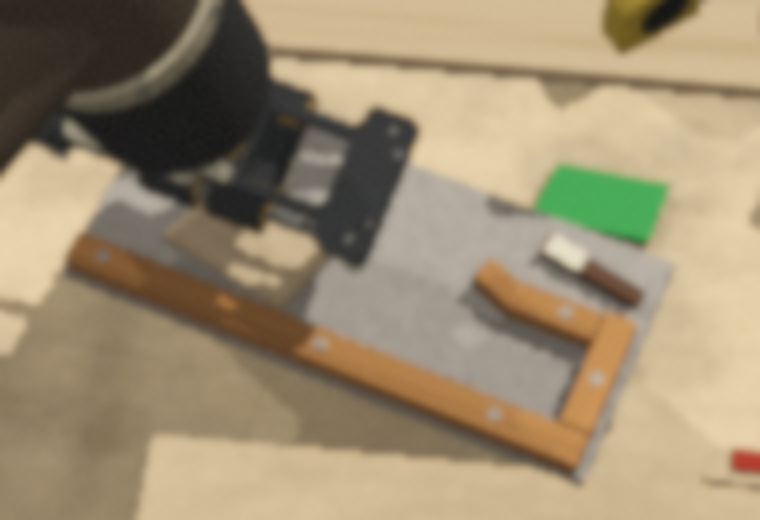

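The picture shows the chip turned by the fingertips, with its rail-side edge running from about (165,235) to (290,303) and nearly parallel to the rail. I'll keep pushing towards the rail.

```bash
python3 -m inch '[-0.0017,0,0.0057,0,0,0,0,-0.0017,0,0.0057,0,0,0,0,-0.0015,0,0.005,0,0,0,0]'; python3 rec.py;  python3 -m inch '[-0.0006,0,0.002,0,0,0,0]';python3 -m inch '[-0.0006,0,0.002,0,0,0,0]'; python3 rec.py
python3 - <<'E'
from h import *
o,s=snap('top'); c=cv2.cvtColor(s['color'],cv2.COLOR_RGB2BGR)[130:260,215:405]
cv2.imwrite('pics/t7.png',cv2.resize(c,None,fx=4,fy=4,interpolation=cv2.INTER_CUBIC))
E
```

```text
clock: 7.15
tool_pos: [0.4585, -0.0594, 0.3103]
orientation: [-177.8, 72.5, -29.9]
force: [26.2, -35.5, 0.8]
opening: 0.0004
7.15 [ 20.8    0.49 -49.39  26.48 -31.55  15.43] [ 0.4585 -0.0594  0.3103] 0.46229438221958435 [ 26.2 -35.5   0.8]
tip world [ 0.505  -0.0861  0.1406] tip jig [[ 9.46388498 78.11527459]] z 0.0056
[[ 0.261 -0.53  -0.807]
 [-0.15  -0.848  0.508]
 [-0.953 -0.012 -0.301]]
clock: 7.28
tool_pos: [0.4582, -0.0588, 0.3125]
orientation: [-178.0, 72.2, -30.0]
force: [19.0, -26.8, 2.4]
opening: 0.0006
clock: 7.4
tool_pos: [0.4578, -0.0584, 0.3145]
orientation: [-178.1, 72.0, -30.2]
force: [14.4, -19.0, 2.3]
opening: 0.0002
7.4 [ 2.105e+01 -1.000e-02 -4.951e+01  2.713e+01 -3.190e+01  1.479e+01] [ 0.4578 -0.0584  0.3145] 0.46146627381584604 [ 14.4 -19.    2.3]
tip world [ 0.5053 -0.086   0.1452] tip jig [[ 9.69596241 78.42819328]] z 0.0102
[[ 0.267 -0.529 -0.805]
 [-0.155 -0.848  0.506]
 [-0.951 -0.01  -0.309]]
```

View pics/t7.png

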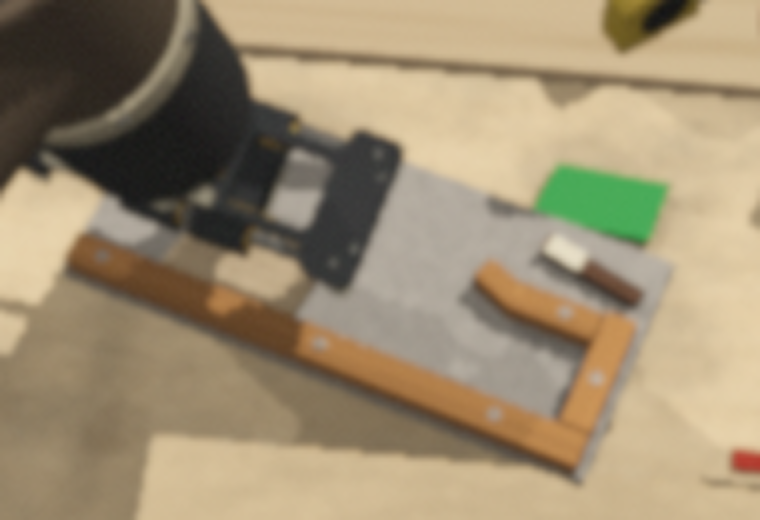

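```bash
python3 -m inch '[0.0018,0,-0.006,0,0,0,0,0.0018,0,-0.006,0,0,0,0,-0.02,0,-0.016,0,0,0,0,-0.02,0,-0.022,0,0,0,0,-0.01,0,-0.02,0,0,0,0]'; python3 rec.py
python3 - <<'E'
from h import *
o,s=snap('top'); c=cv2.cvtColor(s['color'],cv2.COLOR_RGB2BGR)[130:260,215:405]
cv2.imwrite('pics/t8.png',cv2.resize(c,None,fx=4,fy=4,interpolation=cv2.INTER_CUBIC))
o,s=snap('scene'); c=cv2.cvtColor(s['color'],cv2.COLOR_RGB2BGR)[140:270,260:440]
cv2.imwrite('pics/s8.png',cv2.resize(c,None,fx=4,fy=4,interpolation=cv2.INTER_CUBIC))
E
```

```text
clock: 8.07
tool_pos: [0.5016, -0.0874, 0.3802]
orientation: [-178.6, 72.2, -30.6]
force: [0.2, 0.2, -0.0]
opening: 0.0006
8.075 [ 16.41   0.68 -36.59  19.5  -42.04  28.25] [ 0.5016 -0.0874  0.3802] 0.5091947106114267 [ 0.2  0.2 -0. ]
tip world [ 0.5485 -0.115   0.2107] tip jig [[61.71053355 77.58144361]] z 0.0757
[[ 0.263 -0.529 -0.807]
 [-0.156 -0.849  0.506]
 [-0.952 -0.008 -0.306]]
```

View pics/t8.png

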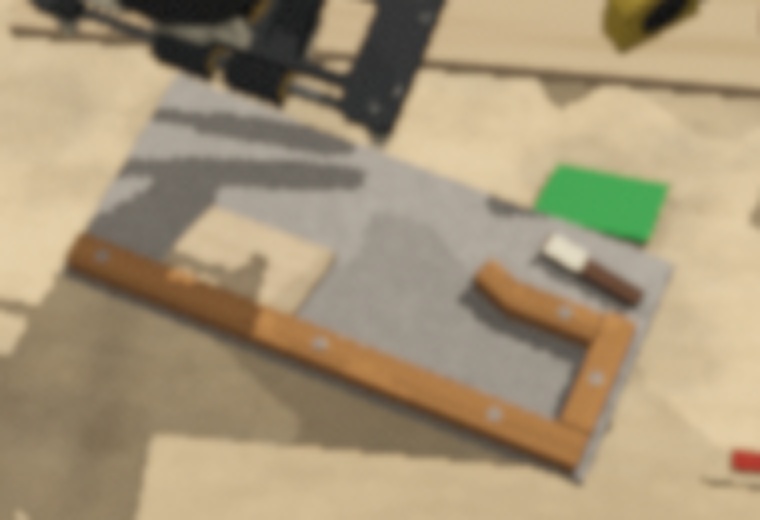

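View pics/s8.png

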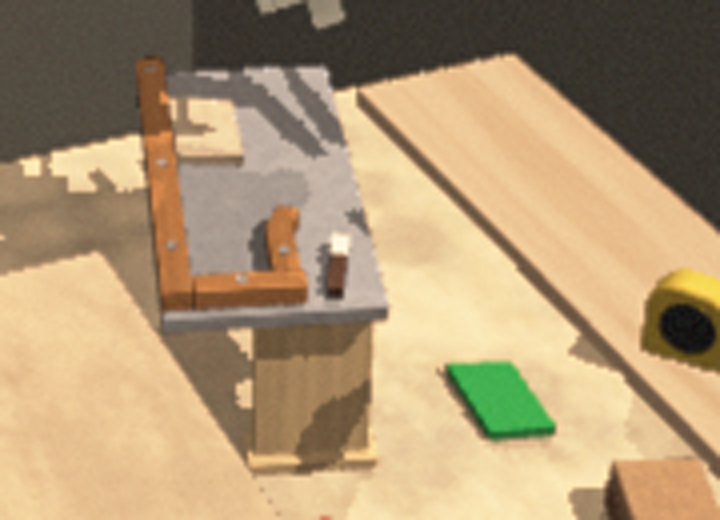

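Run:
```python
from h import *
o,s=snap('top'); T=pose(s)
c=np.array([(208,205),(335,258),(302,314)])/4+np.array([215,130])-.375
print((w2j(plane(s,c,.143,T))*1e3).round(1))
```

```text
[[ -4.1  94.7]
 [ -5.7  16.2]
 [-43.6  18.1]]
```

The pictures show the chip lying flush on the rail: its +x side is at jig x≈-5 mm, it runs from y≈16 to 95, and its centre is at about y=60. Next I'll turn the fingers about 15° to match the slanted end and move behind it.

```bash
python3 -m inch '[0,-0.01,0.01,5,-1.4,0,0,0,-0.01,0.01,5,-1.4,0,0,0,-0.01,0.01,5,-1.4,0,0,0,0,0,0,0,0,0]'; python3 rec.py
cat > d.py <<'E'
# tool shift for a wanted jig displacement (mm) : python3 d.py dx dy dz
import sys
from h import *
o=ctrl.get_obs();M=R.from_euler('xyz',o['orientation'],degrees=True).as_matrix()
d=np.array(sys.argv[1:4],float)/1e3; w=np.r_[RJ@d[:2],d[2]]; print((M.T@w).round(4))
Y=M[:,1];Z=M[:,2];print('axes in jig  x',(RJ.T@M[:2,0]).round(3),'y',(RJ.T@Y[:2]).round(3),'z',(RJ.T@Z[:2]).round(3))
E
python3 d.py -40 30 0
```

```text
clock: 8.72
tool_pos: [0.4933, -0.0451, 0.3668]
orientation: [-161.6, 76.8, -29.0]
force: [-0.1, -0.3, 0.1]
opening: 0.0007
8.725 [ 21.29   1.33 -35.31  14.24 -45.72  11.95] [ 0.4933 -0.0451  0.3668] 0.4953544271583259 [-0.1 -0.3  0.1]
tip world [ 0.5289 -0.0649  0.1935] tip jig [[ 17.92700856 108.9933557 ]] z 0.0585
[[ 0.2   -0.73  -0.654]
 [-0.111 -0.68   0.725]
 [-0.973 -0.072 -0.217]]
[-0.0087 -0.0194  0.0453]
axes in jig  x [0.228 0.016] y [-0.242 -0.968] z [-0.943  0.252]
```

```bash
python3 d.py -28 20 0; python3 d.py 0 0 -53
```

```text
[-0.0061 -0.0126  0.0314]
axes in jig  x [0.228 0.016] y [-0.242 -0.968] z [-0.943  0.252]
[0.0516 0.0038 0.0115]
axes in jig  x [0.228 0.016] y [-0.242 -0.968] z [-0.943  0.252]
```

```bash
python3 -m inch '[-0.003,-0.0063,0.0157,0,0,0,0,-0.003,-0.0063,0.0157,0,0,0,0,0.017,0.0013,0.0038,0,0,0,0,0.017,0.0013,0.0038,0,0,0,0,0.012,0.0013,0.0038,0,0,0,0,0,0,0,0,0,0,0]'; python3 rec.py
python3 - <<'E'
from h import *
o,s=snap('top'); c=cv2.cvtColor(s['color'],cv2.COLOR_RGB2BGR)[130:260,215:405]
cv2.imwrite('pics/t9.png',cv2.resize(c,None,fx=4,fy=4,interpolation=cv2.INTER_CUBIC))
o,s=snap('scene'); c=cv2.cvtColor(s['color'],cv2.COLOR_RGB2BGR)[120:250,260:440]
cv2.imwrite('pics/s9.png',cv2.resize(c,None,fx=4,fy=4,interpolation=cv2.INTER_CUBIC))
E
```

```text
clock: 9.48
tool_pos: [0.4757, -0.0138, 0.3142]
orientation: [-163.6, 76.9, -30.3]
force: [-0.4, -0.0, 0.9]
opening: 0.0006
9.475 [ 25.94   2.93 -42.74  17.77 -38.29   3.9 ] [ 0.4757 -0.0138  0.3142] 0.4759348694549498 [-0.4 -0.   0.9]
tip world [ 0.5107 -0.0342  0.1408] tip jig [[-14.03732329 124.75039157]] z 0.0058
[[ 0.196 -0.722 -0.664]
 [-0.115 -0.689  0.716]
 [-0.974 -0.064 -0.218]]
```

View pics/t9.png

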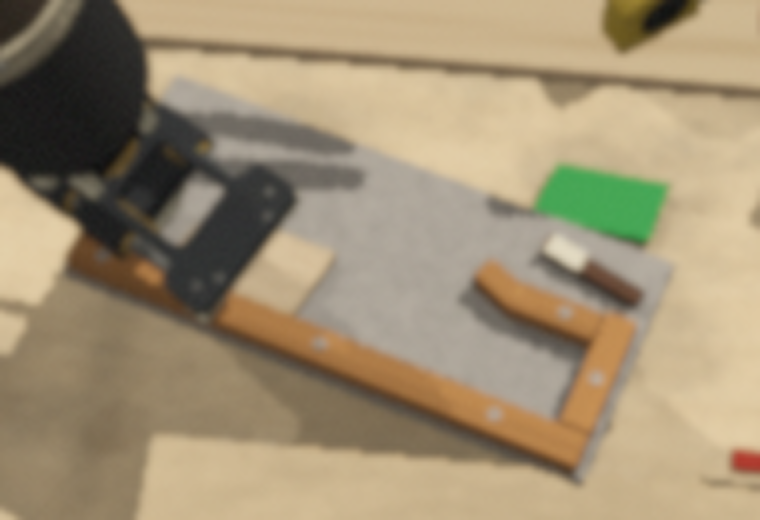

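View pics/s9.png

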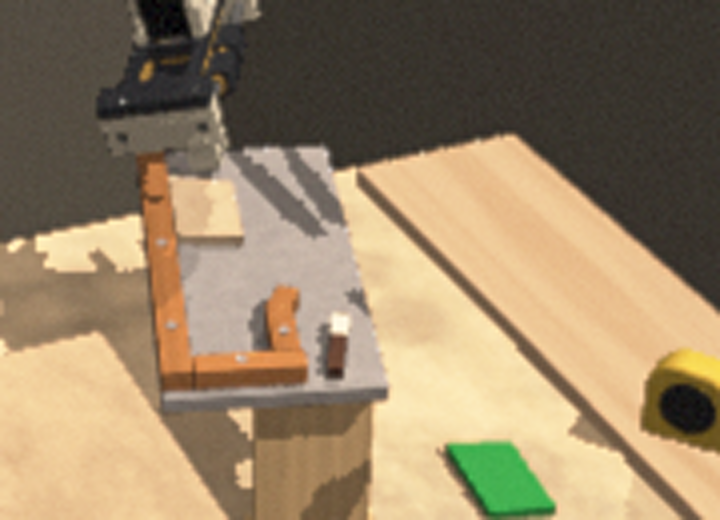

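```bash
python3 d.py -0.1 -8 0; python3 -m inch '[0.0001,0.0078,-0.0019,0,0,0,0,0.0001,0.0078,-0.0019,0,0,0,0,0.0001,0.0078,-0.0019,0,0,0,0,0.0001,0.0078,-0.0019,0,0,0,0]'; python3 rec.py; python3 d.py 0 -8 0
cat > v.py <<'E'
import sys
from h import *
o,s=snap('top'); c=cv2.cvtColor(s['color'],cv2.COLOR_RGB2BGR)[130:260,215:405]
a=cv2.resize(c,None,fx=4,fy=4,interpolation=cv2.INTER_CUBIC)
cv2.imwrite('pics/%s.png'%sys.argv[1],a)
E
python3 v.py t10
```

```text
[-0.0001  0.0078 -0.0018]
axes in jig  x [0.228 0.012] y [-0.231 -0.971] z [-0.946  0.24 ]
clock: 10.07
tool_pos: [0.4582, -0.0421, 0.3159]
orientation: [-162.7, 76.7, -29.4]
force: [0.1, -0.1, -0.1]
opening: 0.0002
10.075 [ 23.26   0.96 -44.46  17.43 -37.7    6.82] [ 0.4582 -0.0421  0.3159] 0.46015292339362923 [ 0.1 -0.1 -0.1]
tip world [ 0.494  -0.0622  0.1427] tip jig [[-12.80158291  92.17517329]] z 0.0077
[[ 0.201 -0.721 -0.663]
 [-0.113 -0.689  0.716]
 [-0.973 -0.069 -0.22 ]]
[-0.0001  0.0078 -0.0019]
axes in jig  x [0.23  0.015] y [-0.229 -0.971] z [-0.946  0.239]
```

View pics/t10.png

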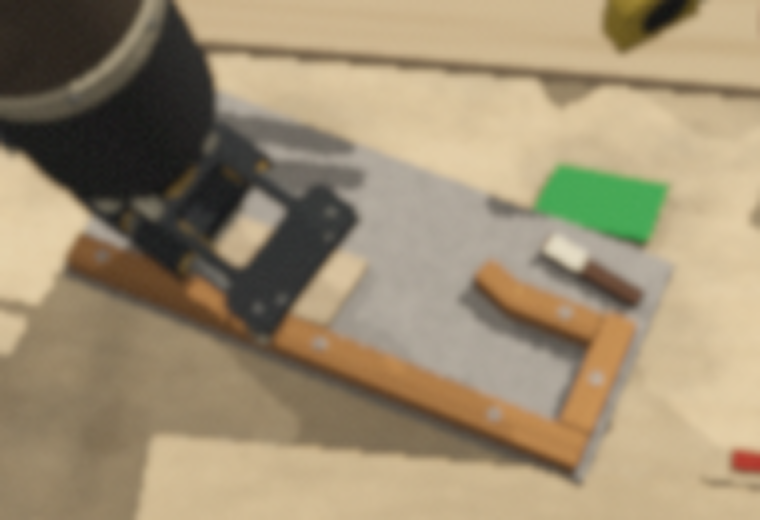

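Run:
```python
from h import *
o,s=snap('top'); T=pose(s)
cc=cv2.cvtColor(s['color'],cv2.COLOR_RGB2BGR)[175:225,265:325]
cv2.imwrite('pics/z10.png',cv2.resize(cc,None,fx=12,fy=12,interpolation=cv2.INTER_CUBIC))
c=np.array([(369,261),(326,326)])/4+np.array([215,130])-.375
print((w2j(plane(s,c,.143,T))*1e3).round(1))
o,s=snap('scene'); cc=cv2.cvtColor(s['color'],cv2.COLOR_RGB2BGR)[145:230,285:365]
cv2.imwrite('pics/zs10.png',cv2.resize(cc,None,fx=7,fy=7,interpolation=cv2.INTER_CUBIC))
```

```text
[[  0.   -1.5]
 [-44.8   3.3]]
```

View pics/z10.png

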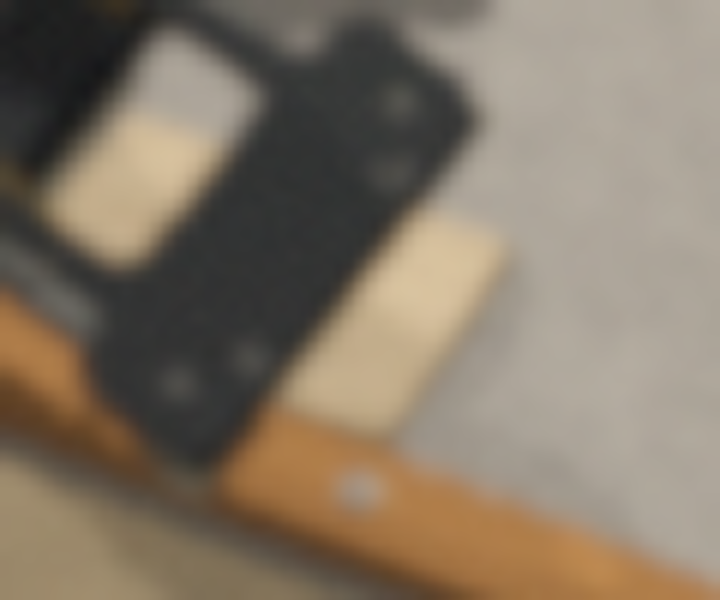

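View pics/zs10.png

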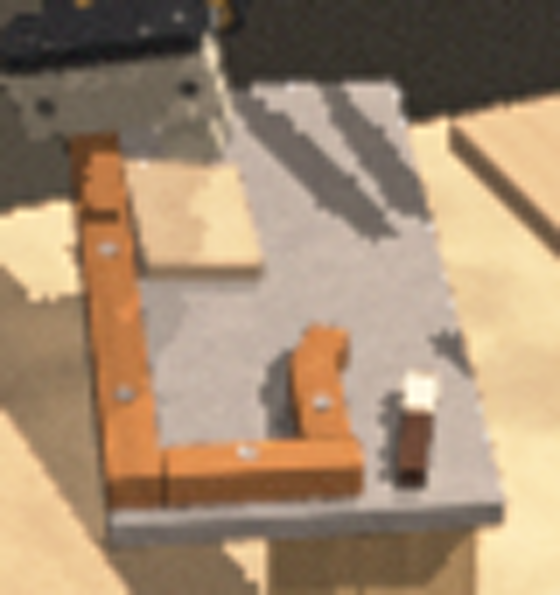

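The chip follows, but its -y end has swung about 3 mm off the rail because the finger face is nearly 2° short of the chip's end slant. I'll turn the fingers by about 3°, lower them slightly and add a small bias towards the rail.

```bash
python3 d.py -1 -5 -0.8; python3 -m inch '[0.0006,0.0052,-0.0001,1.5,0,0,0,0.0006,0.0052,-0.0001,1.5,0,0,0,0.0006,0.0052,0.0,1,0,0,0]'; python3 rec.py; python3 d.py -1 -5 -0.5; python3 v.py t11;  python3 - <<'E'
from h import *
o,s=snap('scene'); cc=cv2.cvtColor(s['color'],cv2.COLOR_RGB2BGR)[145:230,285:365]
cv2.imwrite('pics/zs11.png',cv2.resize(cc,None,fx=7,fy=7,interpolation=cv2.INTER_CUBIC))
E
```

```text
[ 0.0005  0.0051 -0.0001]
axes in jig  x [0.23  0.014] y [-0.23  -0.971] z [-0.946  0.239]
clock: 10.6
tool_pos: [0.4503, -0.0515, 0.3154]
orientation: [-156.7, 76.3, -27.6]
force: [8.1, 0.2, 0.4]
opening: 0.0005
10.6 [ 22.39   0.05 -45.59  17.66 -36.76   3.24] [ 0.4503 -0.0515  0.3154] 0.4531909496806307 [8.1 0.2 0.4]
tip world [ 0.4876 -0.071   0.1424] tip jig [[-13.31727339  81.33827253]] z 0.0074
[[ 0.21  -0.766 -0.608]
 [-0.11  -0.636  0.764]
 [-0.972 -0.094 -0.218]]
[ 0.0001  0.0051 -0.0005]
axes in jig  x [0.236 0.022] y [-0.296 -0.951] z [-0.926  0.309]
```

View pics/t11.png

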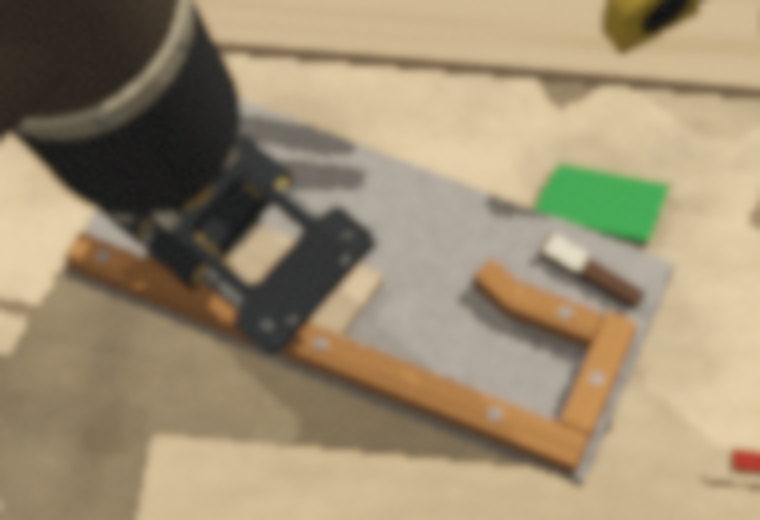

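View pics/zs11.png

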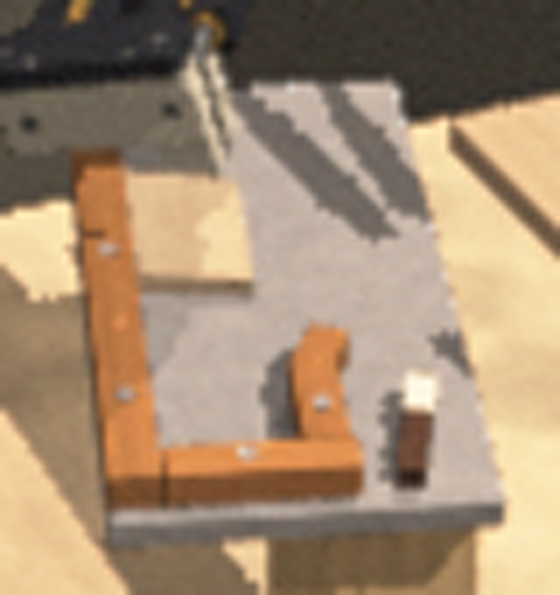

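```bash
python3 d.py -0.2 -8 -0.7; python3 -m inch '[0.0004,0.0077,-0.002,0,0,0,0,0.0004,0.0077,-0.002,0,0,0,0,0.0004,0.0077,-0.002,0,0,0,0,0.0004,0.0077,-0.002,0,0,0,0]'; python3 rec.py; python3 d.py -0.2 -8 -0.5; python3 v.py t12;  cat > vs.py <<'E'
import sys
from h import *
o,s=snap('scene'); cc=cv2.cvtColor(s['color'],cv2.COLOR_RGB2BGR)[145:230,285:365]
cv2.imwrite('pics/%s.png'%sys.argv[1],cv2.resize(cc,None,fx=7,fy=7,interpolation=cv2.INTER_CUBIC))
E
python3 vs.py zs12
```

```text
[ 0.0005  0.0077 -0.0021]
axes in jig  x [0.236 0.022] y [-0.296 -0.951] z [-0.926  0.31 ]
clock: 11.2
tool_pos: [0.4329, -0.0776, 0.3147]
orientation: [-155.4, 76.0, -26.2]
force: [1.5, 3.3, 6.5]
opening: 0.0006
11.2 [ 19.54  -1.6  -47.22  17.29 -35.74   6.28] [ 0.4329 -0.0776  0.3147] 0.4397574400995703 [1.5 3.3 6.5]
tip world [ 0.4715 -0.0966  0.142 ] tip jig [[-12.86357958  51.11126359]] z 0.007
[[ 0.217 -0.765 -0.607]
 [-0.107 -0.637  0.764]
 [-0.97  -0.101 -0.22 ]]
[ 0.0002  0.0077 -0.0022]
axes in jig  x [0.241 0.029] y [-0.295 -0.95 ] z [-0.925  0.31 ]
```

View pics/t12.png

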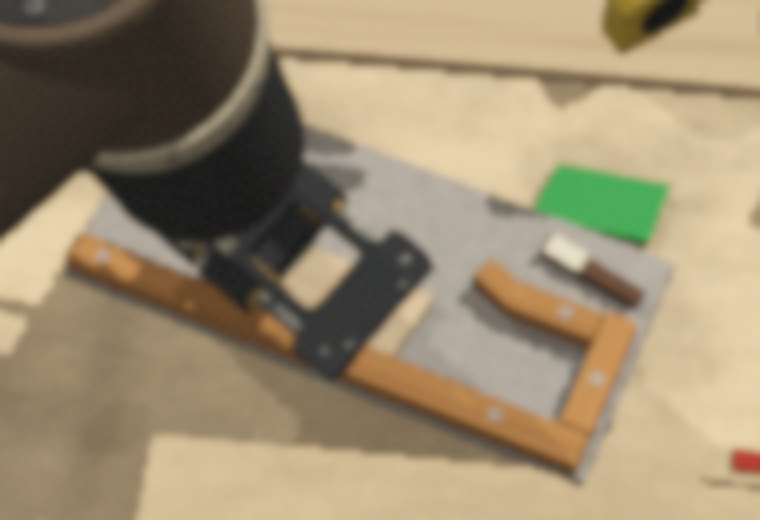

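View pics/zs12.png

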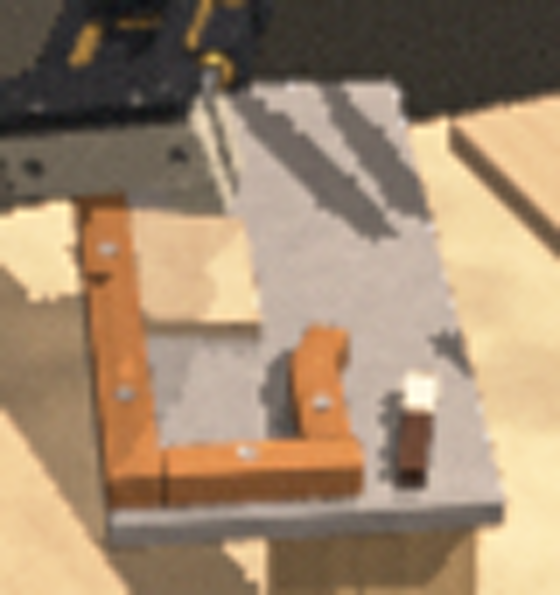

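```bash
python3 -m inch '[0.0,0.0077,-0.0022,0,0,0.3,0,0.0,0.0077,-0.0022,0,0,0.3,0,0.0,0.0077,-0.0022,0,0,0.3,0,0.0,0.0077,-0.0022,0,0,0.3,0]'; python3 rec.py; python3 d.py -0.2 -8 0; python3 vs.py zs13
```

```text
clock: 11.8
tool_pos: [0.4148, -0.1053, 0.3148]
orientation: [-159.2, 76.2, -30.1]
force: [6.6, 1.2, 1.3]
opening: -0.0001
11.8 [ 16.38  -2.85 -48.24  16.98 -36.24   9.65] [ 0.4148 -0.1053  0.3148] 0.4279732447400202 [6.6 1.2 1.3]
tip world [ 0.4515 -0.1265  0.1419] tip jig [[-13.40497918  15.08309852]] z 0.0069
[[ 0.206 -0.768 -0.607]
 [-0.119 -0.635  0.763]
 [-0.971 -0.085 -0.222]]
[-0.0001  0.0077 -0.0023]
axes in jig  x [0.238 0.012] y [-0.298 -0.951] z [-0.924  0.31 ]
```

View pics/zs13.png

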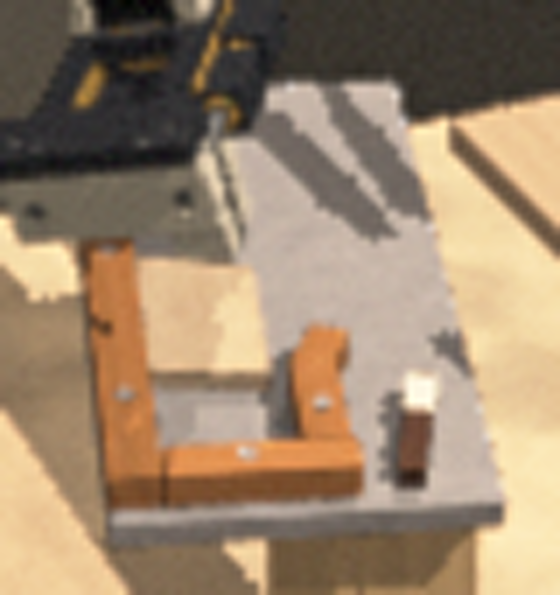

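The chip is still flush on the rail and entering the mouth, with its front edge at about (210,378) in the crop. Pushing on.

```bash
python3 -m inch '[0.0,0.0077,-0.0022,0,0,0.3,0,0.0,0.0077,-0.0022,0,0,0.3,0,0.0,0.0077,-0.0022,0,0,0.3,0]'; python3 rec.py; python3 d.py -0.2 -8 0; python3 v.py t14; python3 vs.py zs14
```

```text
clock: 12.22
tool_pos: [0.4007, -0.1264, 0.3148]
orientation: [-162.3, 76.4, -33.3]
force: [5.7, 0.2, 0.6]
opening: 0.0006
12.225 [ 13.75  -3.69 -48.89  16.76 -36.63  12.43] [ 0.4007 -0.1264  0.3148] 0.4202028131265764 [5.7 0.2 0.6]
tip world [ 0.4357 -0.1494  0.1418] tip jig [[-14.21470583 -12.63952836]] z 0.0068
[[ 0.196 -0.771 -0.606]
 [-0.129 -0.633  0.763]
 [-0.972 -0.072 -0.224]]
[-0.      0.0077 -0.0023]
axes in jig  x [ 0.235 -0.001] y [-0.301 -0.951] z [-0.924  0.31 ]
```

View pics/zs14.png

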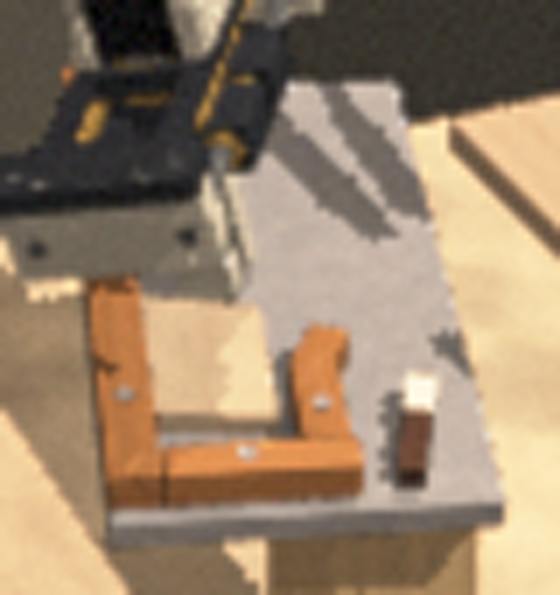

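View pics/t14.png

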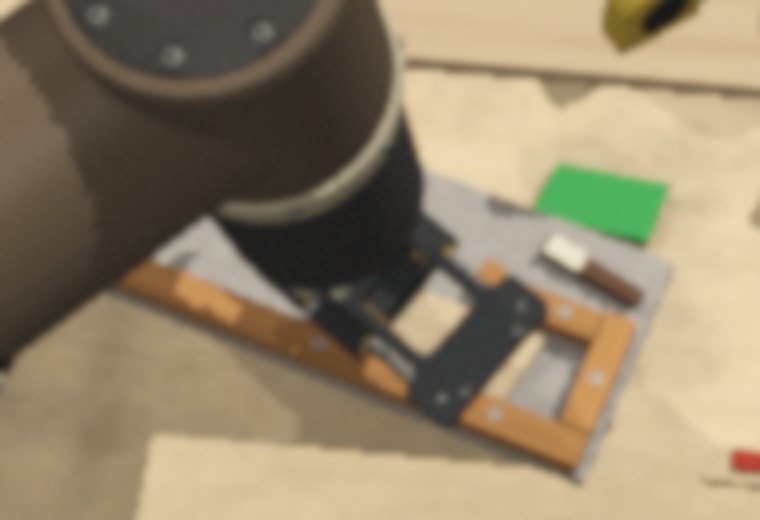

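```bash
python3 -m inch '[0.0,0.0067,-0.002,0,0,0,0,0.0,0.0067,-0.002,0,0,0,0]'; python3 -m inch '[0.0,0.003,-0.0009,0,0,0,0]';  python3 -m inch '[0.0,0.003,-0.0009,0,0,0,0]'; python3 rec.py; python3 vs.py zs15; python3 v.py t15
```

```text
clock: 12.58
tool_pos: [0.3922, -0.1387, 0.3147]
orientation: [-162.2, 76.4, -33.3]
force: [4.9, 0.2, 1.5]
opening: 0.0006
clock: 12.7
tool_pos: [0.3903, -0.1417, 0.3148]
orientation: [-162.1, 76.4, -33.1]
force: [6.1, 0.8, 0.6]
opening: 0.0005
clock: 12.82
tool_pos: [0.3883, -0.1446, 0.3147]
orientation: [-162.0, 76.4, -33.1]
force: [5.5, 0.9, 0.5]
opening: 0.0005
12.825 [ 11.18  -4.46 -49.36  16.12 -36.33  15.47] [ 0.3883 -0.1446  0.3147] 0.4143768965363034 [5.5 0.9 0.5]
tip world [ 0.4235 -0.1674  0.1418] tip jig [[-14.58436564 -34.44708568]] z 0.0068
[[ 0.198 -0.771 -0.606]
 [-0.129 -0.633  0.763]
 [-0.972 -0.073 -0.224]]
```

View pics/zs15.png

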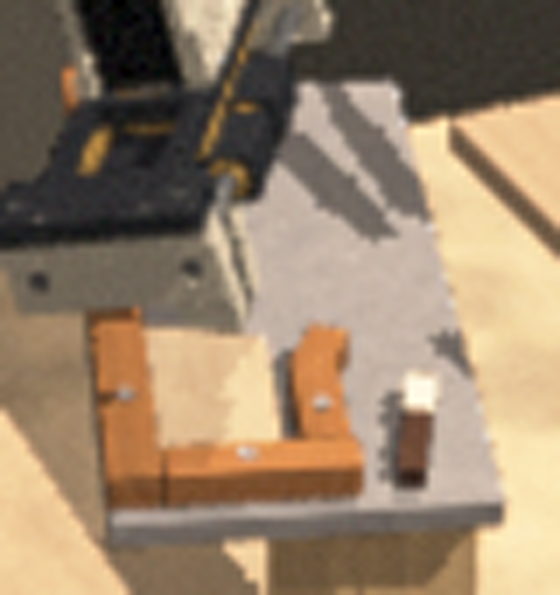

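View pics/t15.png

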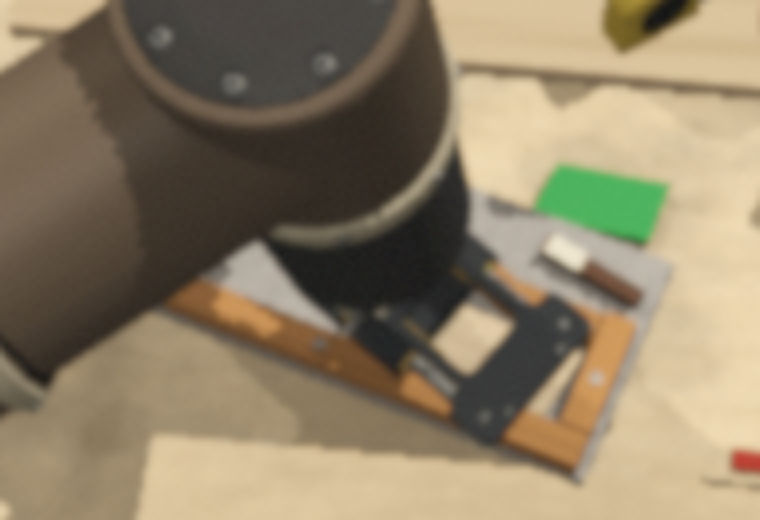

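Almost home: only a sliver of deck is left at (575,375). I'll continue in small steps until the force shows the stop.

```bash
for i in 1; do python3 -m inch '[0.0,0.002,-0.0006,0,0,0,0]'|grep -E "tool|force"; python3 -m inch '[0.0,0.002,-0.0006,0,0,0,0]'|grep -E "tool|force"; python3 -m inch '[0.0,0.0015,-0.0005,0,0,0,0]'|grep -E "tool|force"; done; python3 v.py t16
```

```text
tool_pos: [0.387, -0.1464, 0.3147]
force: [5.2, -0.0, 1.7]
tool_pos: [0.3861, -0.148, 0.3148]
force: [5.7, 7.8, 0.5]
tool_pos: [0.3857, -0.1488, 0.3148]
force: [4.4, 13.1, 0.4]
```

View pics/t16.png

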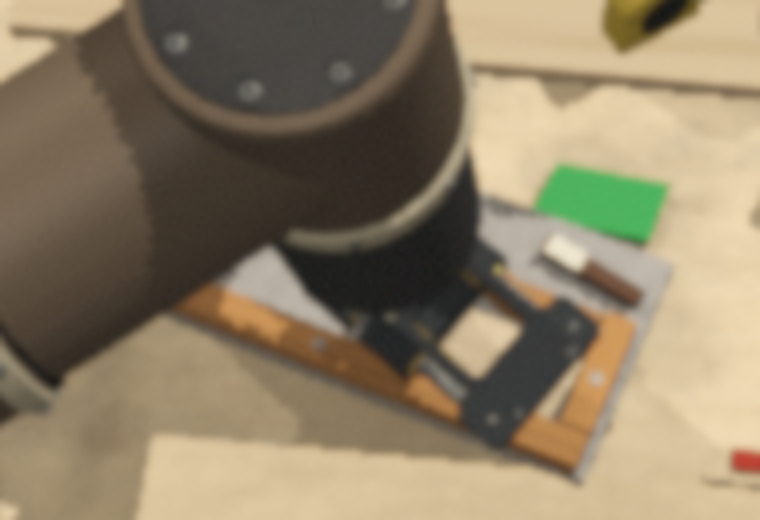

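```bash
python3 -m inch '[0.0,0.002,-0.0006,0,0,0,0]'|grep -E "tool|force"; python3 d.py 0 10 0; python3 -m inch '[0,-0.004,0.0012,0,0,0,0,0,-0.0077,0.0023,0,0,0,0,0,-0.01,0.003,0,0,0,0,-0.02,-0.01,0.003,0,0,0,0,-0.02,-0.01,-0.005,0,0,0,0]'; python3 rec.py; python3 d.py 0 10 0;python3 v.py t17;python3 vs.py zs17
```

```text
tool_pos: [0.3853, -0.1496, 0.3148]
force: [6.0, 17.0, 1.0]
[ 0.0001 -0.0095  0.0031]
axes in jig  x [0.238 0.008] y [-0.3  -0.95] z [-0.924  0.311]
clock: 14.1
tool_pos: [0.4032, -0.1143, 0.3521]
orientation: [-162.7, 76.9, -34.0]
force: [0.0, -0.3, 0.8]
opening: 0.0004
14.1 [ 15.9   -6.31 -44.62  14.42 -44.08  13.13] [ 0.4032 -0.1143  0.3521] 0.4190651504824339 [ 0.  -0.3  0.8]
tip world [ 0.4366 -0.1369  0.1787] tip jig [[-20.26597216  -1.68553898]] z 0.0437
[[ 0.188 -0.774 -0.605]
 [-0.127 -0.63   0.766]
 [-0.974 -0.067 -0.216]]
[-0.     -0.0095  0.0031]
axes in jig  x [ 0.226 -0.004] y [-0.305 -0.95 ] z [-0.925  0.313]
```

View pics/t17.png

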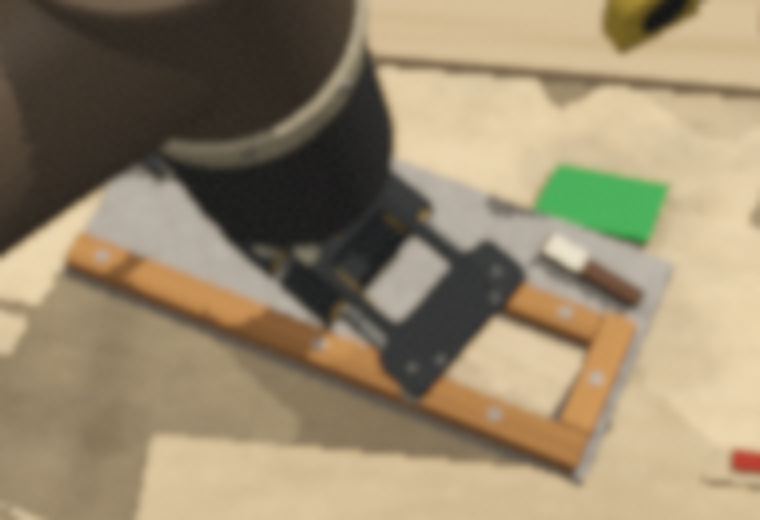

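View pics/zs17.png

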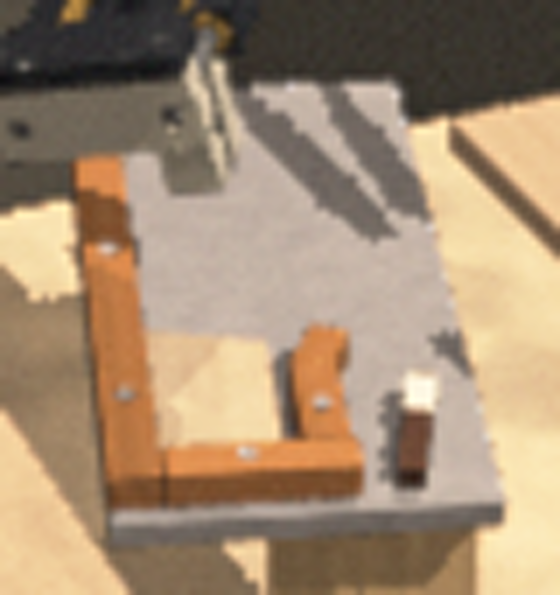

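The chip is in the pocket against both fences. I'll back the arm off further and measure.

```bash
python3 -m inch '[-0.005,-0.03,0.005,0,0,0,0,-0.005,-0.03,0.005,0,0,0,0,-0.005,-0.03,0.005,0,0,0,0,0,-0.02,0,0,0,0,0,0,0,0,0,0,0,0]'; python3 rec.py
python3 - <<'E'
from h import *
from plan import clear
o,s=snap('top'); c=cv2.cvtColor(s['color'],cv2.COLOR_RGB2BGR)[180:250,310:385]
cv2.imwrite('pics/t18.png',cv2.resize(c,None,fx=8,fy=8,interpolation=cv2.INTER_CUBIC))
print(clear(o['joint_pos'][:5])[:3])
o,s=snap('scene'); cc=cv2.cvtColor(s['color'],cv2.COLOR_RGB2BGR)[180:225,295:345]
cv2.imwrite('pics/zs18.png',cv2.resize(cc,None,fx=12,fy=12,interpolation=cv2.INTER_CUBIC))
E
```

```text
clock: 14.82
tool_pos: [0.4779, -0.0291, 0.3689]
orientation: [-163.4, 77.0, -34.7]
force: [0.2, -0.5, -0.0]
opening: 0.0006
14.825 [ 24.37  -0.16 -36.84  15.17 -47.56   4.6 ] [ 0.4779 -0.0291  0.3689] 0.4787843226506448 [ 0.2 -0.5 -0. ]
tip world [ 0.5109 -0.0519  0.1955] tip jig [[ -4.23471177 109.99758875]] z 0.0605
[[ 0.185 -0.775 -0.605]
 [-0.128 -0.629  0.767]
 [-0.974 -0.064 -0.216]]
(np.float64(0.1076800189771339), np.float64(0.09991691070435688), np.float64(0.09991691070435688))
```

View pics/t18.png

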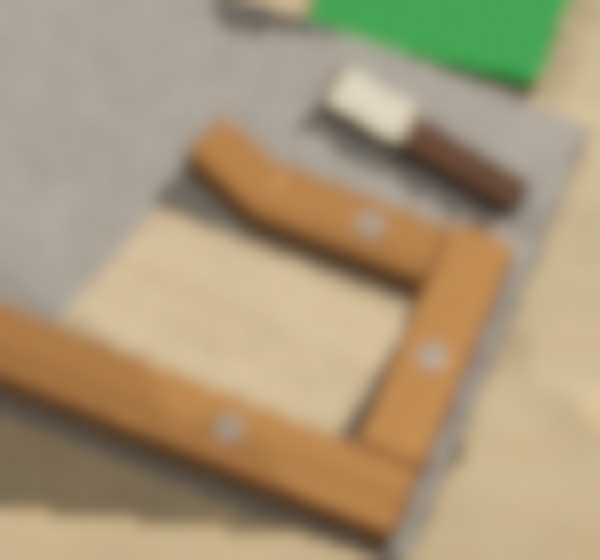

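View pics/zs18.png

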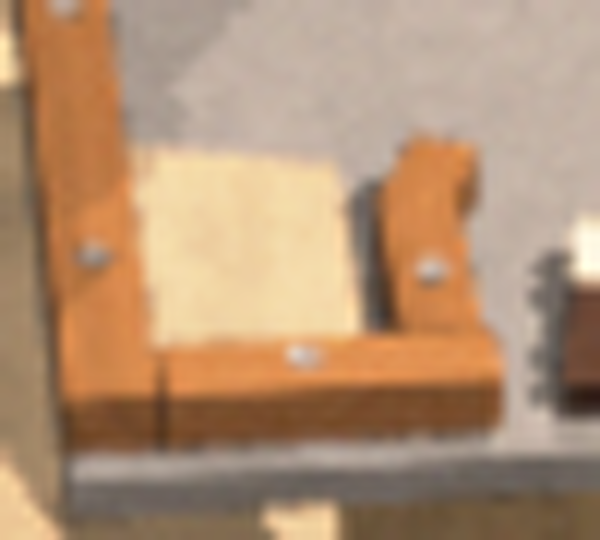

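Run:
```python
from h import *
o,s=snap('top'); T=pose(s)
f=lambda c,z:(w2j(plane(s,np.array(c)/8+np.array([310,180])-.44,z,T))*1e3).round(1)
print('chip top +y end corners',f([(158,208),(70,310)],.143)); print('+x edge pts',f([(200,222),(410,293)],.143)); print('end edge pt near stop',f([(412,300),(362,425)],.143))
print('stop inner top edge',f([(430,270),(372,437)],.151),'rail top inner',f([(0,305),(360,443)],.151),'guide inner',f([(260,222),(415,280)],.151))
a=R.from_euler('z',.05).as_matrix()[:2,:2]; print('expected home', (CH@a.T*1e3+[-28,-88]).round(1))
```

```text
chip top +y end corners [[ -4.1 -56.6]
 [-41.2 -47.1]]
+x edge pts [[  -3.4  -68.6]
 [  -0.2 -128. ]]
end edge pt near stop [[  -1.9 -129.2]
 [ -40.6 -130.4]]
stop inner top edge [[   4.5 -131.1]
 [ -45.9 -134.7]] rail top inner [[ -50.5  -31.1]
 [ -48.7 -132.5]] guide inner [[  -0.6  -84.5]
 [   0.2 -128.5]]
expected home [[ -50.2 -125.2]
 [  -5.8 -130.9]
 [  -5.5  -56.8]
 [ -50.2  -45.1]]
```

Run:
```python
from h import *
print(ctrl.close_job()); print(ctrl.get_obs()['clock'])
```

```text
the job is handed in; nothing more can be done
None
the job is handed in; nothing more can be done
```

The chip is home in the pocket and I handed the job in at about 15 s of the 56 s allowed; no verdict is reported.

- **How it was done:** With the fingers closed and tilted about 13–18° to keep the forearm under the lamp, I pushed the chip flat onto the rail near the open end. The push peaked at about 44 N on the fingertips. I then slid it along the rail from its slanted end until it met the stop, at about 17 N, and backed off.
- **Chip at the end:** The last top view puts its +y end corner at jig (-4.1, -56.6) mm, against an expected (-5.5, -56.8). That makes the chip's origin about x = -26.5 mm and y = -88 mm, both inside the limits.
- **Robot and bystanders:** The force reading was back to about zero before hand-in, so the arm was clear of everything. In the pictures the stick and the green look-alike sat where they started. I did not measure the cork and clamp again, but the arm never went near them. By the arm model I fitted, the forearm and wrist axes stayed about 10 cm or more from the lamp wherever I checked during the approach and at the end, and the forearm's radius is about 6 cm.
- **What disagreed:**
  - Early in the slide the chip's front end swung about 3 mm off the rail. I turned the fingers about 3–4° and it was flush again for the rest of the slide.
  - My first scene-camera readings of the jig and chip were 3–15 mm off the top view. Most of that was picking the wrong edge, so I relied on the top view.
  - The rail was felt about 4 mm before the position I had predicted.
  - Near the stop, the guide hides part of the chip's +x edge from the top camera, so the readings there (about -0.2 to -2 mm instead of -5.8 mm) are not reliable.

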